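Load the orbital shaker

ROBOT

A 7-joint arm with a two-finger parallel gripper is mounted at the origin on a cart in front of the work surface, level with it; the furniture and walls round the work are solid. World frame = base frame: x ahead of the robot, y to its left, z up, the work surface at z = 0. Lengths are in m, angles in degrees, forces in N, time in s.
With the tool pointing down it reaches from about 0.4 to 0.85 m from the base axis. Payload 6.9 kg.
Tool frame: the origin (TCP) lies between the finger pads; the fingertips stand 19 mm ahead of it and the grasp point (between the pads) is the TCP (manip.tip_reach is the distance from the TCP to the fingertips, in m); z points along the fingers, x is the direction in which the jaws open and shut, and the axes are right-handed (so a half turn about z gives the same grasp; the last joint's range is limited). The gripper opens to 85 mm and grips with 20 to 120 N. Pads are 22 mm wide; open, the fingers measure 114 mm over their backs; the gripper's body (76 mm by 85 mm) begins 54 mm behind the grasp point. The pads swing forward as they close: fully open they stand 13 mm farther back than shut.
Start: joints at [81.561, 29.078, -13.613, 85.955, 7.202, 65.827, -8.869], TCP at [0.156, -0.605, 0.25] pointing down, gripper open.
Joint ranges: [-176.47, 176.47], [-13.61, 117.27], [-81.72, 77.17], [0.22, 143.17], [-87.28, 267.28], [10, 112.55], [-165.47, 165.47]. Speed limits (degrees/s): [136.94, 136.94, 180, 180, 180, 180, 180].

INTERFACE

Orientations are given as [roll, pitch, yaw] about the fixed x, y, z axes, in that order (R = Rz(yaw) Ry(pitch) Rx(roll)).
In Python, from workcell import manip gives the robot as it stands.
- The arm moves only by the shell command python3 -m inch 'ROWS' [FORCE]. ROWS is JSON, one flat list of numbers, 7 for each row, row after row: the opening, from -1 (shut) to 1 (fully open), then the shift along the tool's x, y, z in units of 25 mm (1.0 is 25 mm), then the turn, a rotation vector about the tool's x, y, z in degrees. In form: [hand, dx, dy, dz, rx, ry, rz, hand, dx, dy, dz, rx, ry, rz, ...]. A call has 1 to 20 rows; each row shifts and turns the pose as measured when the row begins, along the tool's axes as they then stand; what a row does not reach is not made up. A row lasts 1/12 s, in which the tool goes at most 41.7 mm and 7.16 degrees, less where a joint would pass 70% of its speed; a pose out of reach is approached as far as the arm can. A call is refused whole if a number of a shift passes 1 or a number of a turn 7.16, either way. A call with a gripper value outside its range is refused whole. The fingers move at their own pace and stop on an object; FORCE is the grip in N (left out, the last holds). Time passes only in rows, so rows that do not move let the fingers close. It gives the time, the measured TCP pose, the force and the opening at its end, in the units of the state.
- manip.read_state(): the state, without advancing time (a new reading comes with each control period).
- manip.grab_frame(name): name is "scene" or "top"; returns (picture, depth): 384x512x3 uint8, red, green, blue; 384x512 float32, m along the optical axis (not along the pixel's ray), 0 where there is no reading.
- manip.calibration(name): a dict with "mtx" (3x3 intrinsics, pixels), "rvec" (rotation vector, rad) and "tvec" (3), from world to camera coordinates, as OpenCV has them. Camera axes: x right, y down, z forward; pixel columns grow to the right and rows downward; lengths in m; the calibration is good to about 2 mm. A picture is of the moment at which its call begins. calibration takes no time and is no camera call.
- manip.job_done(): hands the job in, once; it reports no verdict.
The state is a dict: "time": time; "q": joint angles; "qd": joint speeds; "joint_efforts": joint torques, N m; "tcp_pos": TCP position; "orientation": TCP orientation; "wrist_force": force on the tool from outside, world axes, zero at the start; "moment": the same for the moment, N m; "finger_gap": opening from 0.0 (shut) to 1.0 (fully open).
Only numpy, scipy, OpenCV 4.12 (cv2) and the standard library are available. Lean on these libraries where they do the work, as an engineer would, in place of code of your own. Each camera call takes 0.05 s, during which the arm holds its last target.

TASK

Load the orbital shaker for the mixing run: take the tube from the blue rack and, from the open bench beside the shaker, the small blue-capped bottle, the conical flask and the large blue-capped bottle, and stand each upright in the spring clamp of its own size, pushed down until it stands on the clamp's foot. Keep the vessels upright as you carry them, set them down rather than letting them fall, and leave all four standing free in their clamps.

Things in the scene. Friction and masses are not known exactly. Their poses are not given: they have to be found in the camera images.
- tube_mid (a point): 15 ml screw-cap tube with orange cap, the only tube in the blue rack: 106 mm tall, body 16 mm diameter with a pointed tip, ribbed cap 22 mm diameter and 14 mm high at the top, 20 g. Point on its axis half-way up (53 mm above the tip); z runs up the tube. It stands loosely in a hole of the rack, tip 15 mm above the bench, so lift it straight up by at least 60 mm
- small_bottle_mid (a point): small clear glass bottle with a wide blue ribbed cap and dark label: body 46 mm diameter, 86 mm tall, cap 40 mm diameter over the top 24 mm, about 0.11 kg. Point on its axis half-way up (43 mm above its underside); z up. Stands free on the bench
- flask_mid (a point): clear glass conical flask, open at the top: 63 mm diameter at its base, 109 mm tall, narrowing to a neck; fingers meet it 34 mm across at 15 mm below the rim (29 mm at the rim), slightly tapered; about 0.11 kg. Point on its axis half-way up (54.5 mm above its underside); z up. Stands free on the bench
- large_bottle_mid (a point): large clear glass bottle with blue ribbed cap, the tallest vessel: body 86 mm diameter, 180 mm tall, cap 48 mm diameter over the top 24 mm, about 0.5 kg; lift it by the cap. Point on its axis half-way up (90 mm above its underside); z up. Stands free on the bench
- clamp_tube_seat (a point): tube clamp, the narrowest: centre of the foot's top face (74 mm above the bench) of a bare-steel spring clamp screwed to the shaker platform: a 4 mm thick round foot with 4 upright arms in a circle, 20 mm clear bore between them, the arm tips 64 mm above this point and flared outward (tip circle 35 mm) to guide the vessel in; open at the top, fixed, arms rigid, z up; a black nose cup (13 mm bore, 8 mm high) on the foot centres the tube's tip
- clamp_small_seat (a point): second narrowest clamp: centre of the foot's top face (74 mm above the bench) of a bare-steel spring clamp screwed to the shaker platform: a 4 mm thick round foot with 6 upright arms in a circle, 53 mm clear bore between them, the arm tips 42 mm above this point and flared outward (tip circle 68 mm) to guide the vessel in; open at the top, fixed, arms rigid, z up
- clamp_flask_seat (a point): second widest clamp: centre of the foot's top face (74 mm above the bench) of a bare-steel spring clamp screwed to the shaker platform: a 4 mm thick round foot with 6 upright arms in a circle, 70 mm clear bore between them, the arm tips 42 mm above this point and flared outward (tip circle 85 mm) to guide the vessel in; open at the top, fixed, arms rigid, z up
- clamp_large_seat (a point): widest clamp: centre of the foot's top face (74 mm above the bench) of a bare-steel spring clamp screwed to the shaker platform: a 4 mm thick round foot with 6 upright arms in a circle, 93 mm clear bore between them, the arm tips 46 mm above this point and flared outward (tip circle 108 mm) to guide the vessel in; open at the top, fixed, arms rigid, z up
- shaker: orbital shaker, switched off and fixed: white housing under a square bare-aluminium platform 270 mm by 270 mm with small mounting holes, control console on its front (-x) side reaching 174 mm ahead of the centre. Origin under its centre at bench height, platform top 70 mm above it; x points away from the console, y to the left. The four clamps stand on it in a square, 130 mm from centre to centre; which clamp is at which corner varies
- rack: blue tube rack, fixed to the bench: 210 mm long (its y), 75 mm wide (its x), 66 mm high, two rows of six holes of 18 mm; holds the one tube. Origin at the centre of its underside, z up
Not all that is in view belongs to the job. What is shaped like the part that bears large_bottle_mid but brown is not meant.

How it is judged (in metres and radians):
At the end, for the whole second after the job is handed in: Tube in the narrowest clamp, small bottle in the next, flask in the next, large bottle in the widest: each mid point within 10 mm horizontally of its clamp's axis, underside within 6 mm of the foot, upright within 7 degrees (tube 8.5), released and at rest (horizontal distance between tube_mid and clamp_tube_seat below 0.01 m and z of tube_mid in the frame of clamp_tube_seat between 0.047 and 0.059 m and angle between tube_mid's own z axis and vertical below 0.15 rad and linear speed of each of tube, small_bottle, flask, large_bottle below 0.02 m/s and contact force between the fingers and tube below 0.05 N and horizontal distance between small_bottle_mid and clamp_small_seat below 0.01 m and z of small_bottle_mid in the frame of clamp_small_seat between 0.037 and 0.049 m and angle between each of small_bottle_mid, flask_mid, large_bottle_mid's own z axis and vertical below 0.12 rad and contact force between the fingers and small_bottle below 0.05 N and horizontal distance between flask_mid and clamp_flask_seat below 0.01 m and z of flask_mid in the frame of clamp_flask_seat between 0.0485 and 0.0605 m and contact force between the fingers and flask below 0.05 N and horizontal distance between large_bottle_mid and clamp_large_seat below 0.01 m and z of large_bottle_mid in the frame of clamp_large_seat between 0.084 and 0.096 m and contact force between the fingers and large_bottle below 0.05 N); the robot touches nothing.
It fails at once if a vessel is tipped over (leans more than 35 degrees) (angle between any of tube_mid, small_bottle_mid, flask_mid, large_bottle_mid's own z axis and vertical above 0.61 rad).
It fails at once if a vessel is let fall (falls freely by more than about 2 cm) ((linear speed of tube above 0.62 m/s and contact force between the fingers and tube below 0.01 N) or (linear speed of small_bottle above 0.62 m/s and contact force between the fingers and small_bottle below 0.01 N) or (linear speed of flask above 0.62 m/s and contact force between the fingers and flask below 0.01 N) or (linear speed of large_bottle above 0.62 m/s and contact force between the fingers and large_bottle below 0.01 N)).
It also fails if it takes over 115 s, if anything falls off the work surface, if the arm or the gripper's body presses on something with over 40 N, if the wrist force passes 120 N, or if a joint passes its speed limit or range.

## Working session

There is one attempt and no reset: what is moved stays moved. The work goes in short steps, Python scripts to look and compute and a shell command to move; the robot and the scene stay as the last step left them, time stands still between calls to the robot, and variables do not carry over. Pictures are saved under pics/ and viewed, and the job is handed in when it is done.

```bash
ls -la; mkdir -p pics; cat > h.py <<'E'
import numpy as np, cv2
from workcell import manip
def cal(n):
    c=manip.calibration(n); K=np.array(c["mtx"],float).reshape(3,3); R=cv2.Rodrigues(np.array(c["rvec"],float))[0]; t=np.array(c["tvec"],float).ravel(); return K,R,t
def ray(n,u,v,z=None,depth=None):
    K,R,t=cal(n); d=np.linalg.inv(K)@np.array([u,v,1.]); o=-R.T@t
    if depth is not None: return R.T@(d*depth-t)
    w=R.T@d; s=(z-o[2])/w[2]; return o+s*w
def proj(n,p):
    K,R,t=cal(n); q=K@(R@np.array(p,float)+t); return q[:2]/q[2]
def cloud(n,D):
    K,R,t=cal(n); v,u=np.mgrid[:D.shape[0],:D.shape[1]]
    P=np.stack([u,v,np.ones_like(u)],-1).reshape(-1,3)@np.linalg.inv(K).T*D.reshape(-1,1)
    W=(P-t)@R; W[D.ravel()==0]=np.nan; return W.reshape(*D.shape,3)
E
python3 - <<'E'
from h import *
print(manip.read_state())
for n in("scene","top"):
    p,d=manip.grab_frame(n); np.savez(f"pics/{n}0.npz",p=p,d=d)
    cv2.imwrite(f"pics/{n}0.png",cv2.resize(p[...,::-1],(800,600),interpolation=cv2.INTER_CUBIC))
    K,R,t=cal(n); print(n,K,-R.T@t,R[2])
E
```

```text
total 12
drwxr-xr-x  3 agent agent 4096 Dec  6 17:56 .
drwxr-xr-x 23 root  root  4096 Dec  6 17:56 ..
drwxr-xr-x  2 agent agent 4096 Dec  6 17:56 pics
{'time': 0.0, 'q': array([ 81.56076341,  29.12617263, -13.60900151,  86.01033816,
         7.20313523,  65.82772526,  -8.86998589]), 'qd': array([ 0.06433325, -0.04705499, -0.08528431, -0.04823521,  0.10526673,
        0.10023706,  0.09968502]), 'joint_efforts': array([-2.43947325e-04, -6.20608878e+01, -2.18718790e+00, -2.49665272e+01,
        1.25300119e-02,  1.20861176e-02, -6.14768601e-05]), 'tcp_pos': array([ 0.1561131 , -0.60468582,  0.24941287]), 'orientation': array([ 1.79996822e+02,  1.05212170e-01, -7.55151796e+01]), 'wrist_force': array([-0.30367673,  0.55477587,  0.24844689]), 'moment': array([-0.0420348 , -0.00050806,  0.03635872]), 'finger_gap': 1.002508547476765}
scene [[477.40119152   0.         254.27068065]
 [  0.         477.40119152 196.35285823]
 [  0.           0.           1.        ]] [-0.42778704  0.50189919  0.8139985 ] [ 0.7153814  -0.42081552 -0.55780261]
top [[479.26278344   0.         257.79679902]
 [  0.         479.26278344 193.45501031]
 [  0.           0.           1.        ]] [ 0.30416803 -0.07295538  1.52076625] [ 0.13310828  0.00786315 -0.99107031]
```

View pics/scene0.png

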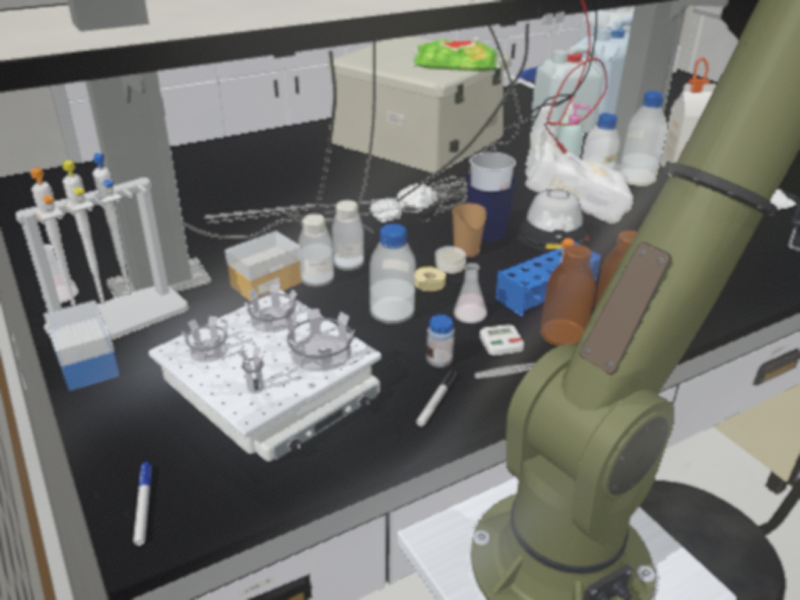

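View pics/top0.png

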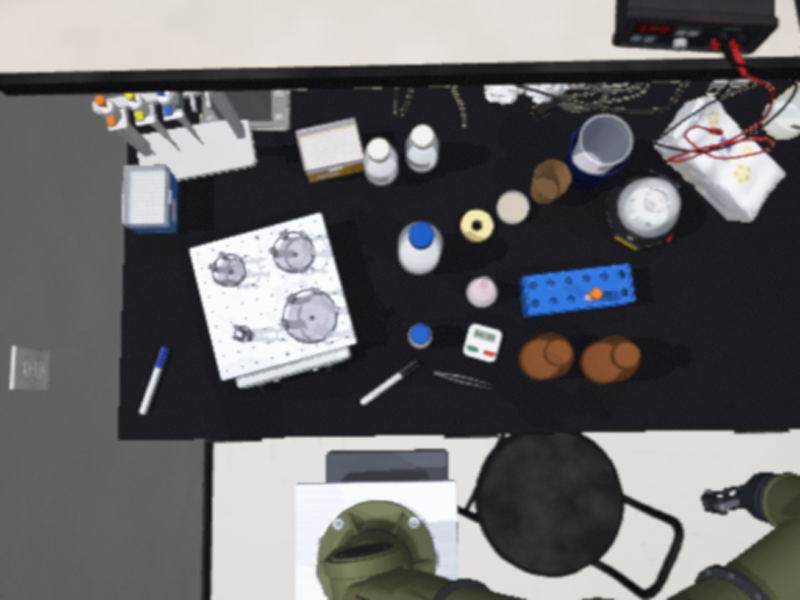

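The top view shows everything: the shaker at (270,300), the large blue-capped bottle at (420,240), the small one at (420,335), the flask at (481,292) and the orange tube cap at (597,294). I'll enlarge these next.

```bash
python3 - <<'E'
from h import *
f=np.load("pics/top0.npz"); p,d=f["p"],f["d"]
def crop(p,x0,y0,w,h,s,name):
    cv2.imwrite(name,cv2.resize(p[y0:y0+h,x0:x0+w,::-1],(w*s,h*s),interpolation=cv2.INTER_CUBIC))
crop(p,115,130,120,120,5,"pics/c1.png")
crop(p,245,130,160,110,5,"pics/c2.png")
W=cloud("top",d)
for u,v in [(140,190),(270,190),(269,151),(268,214),(308,187),(382,188),(308,200),(300,150)]:
    print(u,v,W[v,u].round(4))
E
```

```text
140 190 [0.5171 0.3001 0.0671]
270 190 [ 0.5185 -0.1001  0.0021]
269 151 [ 0.6062 -0.0965  0.1788]
268 214 [ 0.4346 -0.0912  0.0802]
308 187 [ 0.5156 -0.215   0.0725]
382 188 [ 0.502  -0.4289  0.1162]
308 200 [ 0.4839 -0.2205  0.0025]
300 150 [ 0.6436 -0.1986  0.0181]
```

View pics/c1.png

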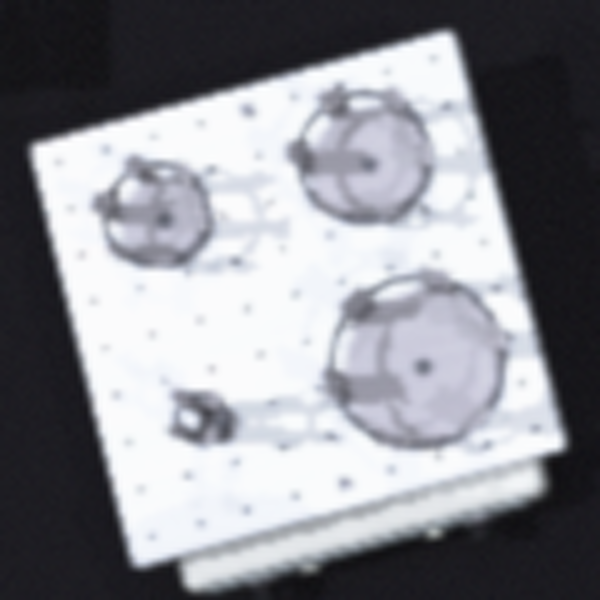

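View pics/c2.png

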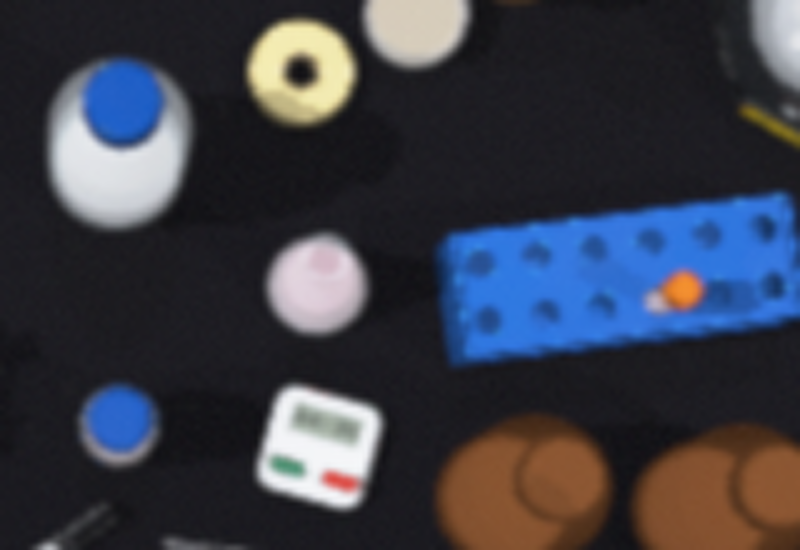

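```bash
cat > m1.py <<'E'
from h import *
def px(x,y,x0,y0,s=5): return x0+(x+.5)/s-.5, y0+(y+.5)/s-.5
r=lambda x,y,x0,y0,z: ray("top",*px(x,y,x0,y0),z=z)
C=np.array([r(*c,115,130,.07) for c in [(30,147),(458,30),(567,447),(135,567)]])
print("corners",C.round(4)); print("sides",[np.linalg.norm(C[i]-C[i-1]).round(4) for i in range(4)])
c=C.mean(0); yl=(C[0]+C[3]-C[1]-C[2])[:2]; xa=(C[0]+C[1]-C[2]-C[3])[:2]
print("centre",c.round(4),"yaw from x",np.degrees(np.arctan2(xa[1],xa[0])),"from y",np.degrees(np.arctan2(-yl[0],yl[1])))
yw=(np.arctan2(xa[1],xa[0])+np.arctan2(-yl[0],yl[1]))/2
x_=np.array([np.cos(yw),np.sin(yw)]);y_=np.array([-x_[1],x_[0]])
for n,a,b in [("small",1,1),("flask",1,-1),("large",-1,-1),("tube",-1,1)]:
    print("grid",n,(c[:2]+.065*a*x_+.065*b*y_).round(4))
for n,x,y in [("small",165,217),("flask",368,163),("large",423,366)]: print("screw",n,r(x,y,115,130,.074).round(4))
print("tube tipcirc?",r(203,418,115,130,.138).round(4), r(203,418,115,130,.1).round(4))
for n,x,y,z in [("largecap",122,100,.18),("smallcap",120,420,.086),("flaskrim",327,258,.109),("tubecap",684,291,.121)]: print(n,r(x,y,245,130,z).round(4))
for n in [(48,140,0.07),(192,140,0.07),(120,228,0.02)]: print(r(n[0],n[1],245,130,n[2]).round(4))
print("flask base bottom, l, r",[r(*q,245,130,.005).round(4) for q in [(316,334),(266,285),(369,285)]])
# colour centroids with depth
f=np.load("pics/top0.npz"); p,d=f["p"],f["d"]; W=cloud("top",d)
hsv=cv2.cvtColor(p,cv2.COLOR_RGB2HSV)
for n,(u0,v0,u1,v1),h,z in [("large",(255,135,285,165),(100,120),.18),("small",(255,200,285,225),(100,120),.086),("tube",(374,180,388,195),(5,20),.121)]:
    m=np.zeros(d.shape,bool); m[v0:v1,u0:u1]=True
    m&=(hsv[...,0]>=h[0])&(hsv[...,0]<=h[1])&(hsv[...,1]>130)&(W[...,2]>z-.008)
    vv,uu=np.nonzero(m); print(n,len(vv),"cent",uu.mean(),vv.mean(),ray("top",uu.mean(),vv.mean(),z=z).round(4),"z",np.nanmedian(W[m][:,2]),"bbox",uu.min(),uu.max(),vv.min(),vv.max())
E
python3 m1.py
```

```text
corners [[0.6147 0.361  0.07  ]
 [0.6835 0.0956 0.07  ]
 [0.4226 0.0304 0.07  ]
 [0.3549 0.2921 0.07  ]]
sides [np.float64(0.2688), np.float64(0.2741), np.float64(0.269), np.float64(0.2704)]
centre [0.5189 0.1948 0.07  ] yaw from x 14.439422398534166 from y 14.517390976441876
grid small [0.5656 0.274 ]
grid flask [0.5981 0.1481]
grid large [0.4722 0.1156]
grid tube [0.4397 0.2415]
screw small [0.5684 0.2757 0.074 ]
screw flask [0.5997 0.1509 0.074 ]
screw large [0.4732 0.1173 0.074 ]
tube tipcirc? [0.4378 0.2367 0.138 ] [0.4415 0.2452 0.1   ]
largecap [ 0.61   -0.0966  0.18  ]
smallcap [ 0.4352 -0.0929  0.086 ]
flaskrim [ 0.5276 -0.2179  0.109 ]
tubecap [ 0.5019 -0.426   0.121 ]
[ 0.6108 -0.0524  0.07  ]
[ 0.609  -0.1412  0.07  ]
[ 0.5635 -0.0964  0.02  ]
flask base bottom, l, r [array([ 0.4952, -0.22  ,  0.005 ]), array([ 0.5274, -0.1891,  0.005 ]), array([ 0.5261, -0.2548,  0.005 ])]
large 196 cent 269.18367346938777 149.6377551020408 [ 0.6099 -0.0971  0.18  ] z 0.17829101469203468 bbox 262 277 142 157
small 124 cent 268.33870967741933 213.31451612903226 [ 0.4361 -0.0921  0.086 ] z 0.0846446231330405 bbox 262 274 207 219
tube 33 cent 381.1818181818182 187.66666666666666 [ 0.5023 -0.4253  0.121 ] z 0.11882686055244783 bbox 378 384 185 190
```

```bash
python3 - <<'E'
from h import *
print("tip",manip.tip_reach, [a for a in dir(manip) if a[0]!='_'])
f=np.load("pics/top0.npz"); W=cloud("top",f["d"])
for u0,v0,u1,v1 in [(328,210,370,246),(370,210,412,246)]:
    w=W[v0:v1,u0:u1].reshape(-1,3); w=w[w[:,2]>.17]; print("brown top",w.min(0).round(3),w.max(0).round(3),w.mean(0).round(3))
f=np.load("pics/scene0.npz"); p,d=f["p"],f["d"]
def crop(p,x0,y0,w,h,s,name):
    cv2.imwrite(name,cv2.resize(p[y0:y0+h,x0:x0+w,::-1],(w*s,h*s),interpolation=cv2.INTER_CUBIC))
crop(p,90,170,160,120,5,"pics/s1.png"); crop(p,225,135,160,115,5,"pics/s2.png")
for n,q in dict(small=(.567,.275,.074),flask=(.599,.1495,.074),large=(.4727,.1165,.074),tube=(.440,.2415,.074),tubetop=(.440,.2415,.138),lc=(.61,-.0968,.18),sc=(.4357,-.0925,.086),fl=(.5276,-.2190,.109),fb=(.5276,-.2190,0),tc=(.502,-.4256,.121)).items():
    a=proj("scene",q); print(n,a.round(1),"s1",((a-[90,170])*5+2).round(0),"s2",((a-[225,135])*5+2).round(0), "top", ((proj("top",q)-[115,130])*5+2).round())
E
```

```text
tip 0.019 ['PlanningError', 'calibration', 'grab_frame', 'job_done', 'read_state', 'tip_reach']
brown top [ 0.368 -0.361  0.171] [ 0.413 -0.315  0.185] [ 0.39  -0.338  0.178]
brown top [ 0.36  -0.481  0.17 ] [ 0.405 -0.435  0.186] [ 0.383 -0.458  0.178]
small [133.  222.7] s1 [217. 266.] s2 [-458.  441.] top [166. 219.]
flask [174.3 202.9] s1 [423. 166.] s2 [-252.  341.] top [370. 164.]
large [205.2 223.9] s1 [578. 272.] s2 [-97. 447.] top [424. 367.]
tube [163.5 246.6] s1 [370. 385.] s2 [-305.  560.] top [219. 424.]
tubetop [160.9 225.3] s1 [357. 278.] s2 [-318.  453.] top [195. 414.]
lc [251.4 146. ] s1 [ 809. -118.] s2 [134.  57.] top [772. 100.]
sc [282.1 204.6] s1 [962. 175.] s2 [287. 350.] top [769. 419.]
fl [302. 170.] s1 [1062.    2.] s2 [387. 177.] top [979. 258.]
fb [299.6 201.1] s1 [1050.  157.] s2 [375. 332.] top [962. 285.]
tc [363.5 153.5] s1 [1369.  -81.] s2 [694.  94.] top [1333.  291.]
```

View pics/s1.png

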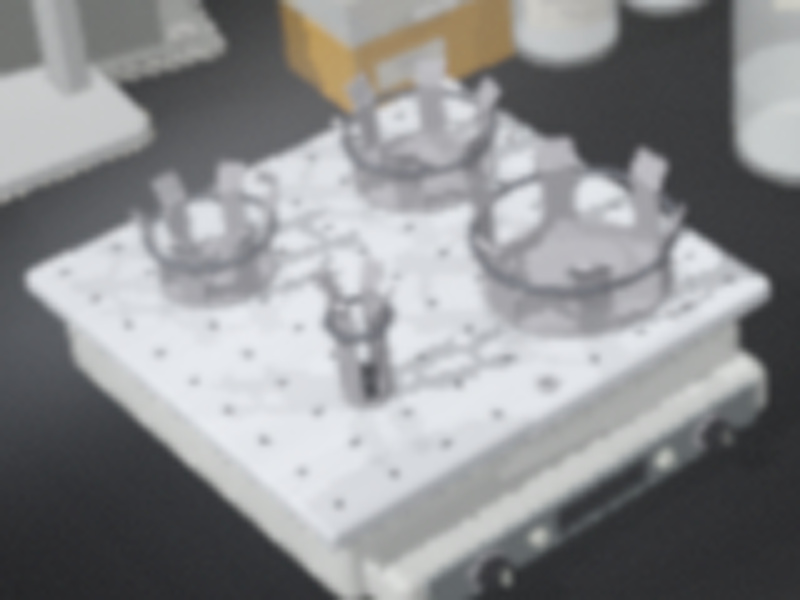

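View pics/s2.png

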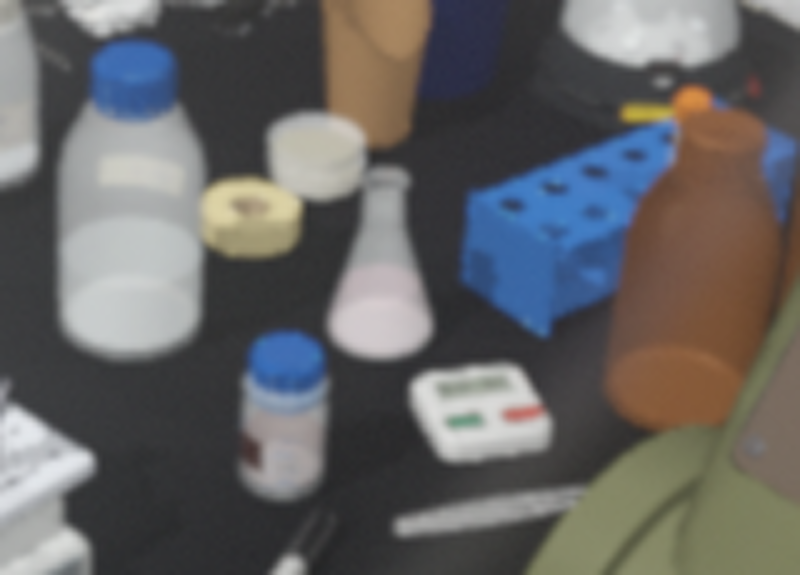

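Brown bottles stand at (0.39,-0.34) and (0.38,-0.46), 12 cm from the tube, and both cameras agree to about 1.5 mm. Tube first: I'll work out the move.

```bash
cat > go.py <<'E'
import sys
from h import *
from scipy.spatial.transform import Rotation as Ro
s=manip.read_state(); R=Ro.from_euler('xyz',s["orientation"],degrees=True)
p=np.array(s["tcp_pos"]); print("t",round(s["time"],2),"tcp",p.round(4),"rpy",np.round(s["orientation"],2),"gap",round(s["finger_gap"],3),"F",np.round(s["wrist_force"],1),"q",np.round(s["q"],0))
if len(sys.argv)>3:
    g=np.array([float(a) for a in sys.argv[1:4]]); d=R.inv().apply(g-p)/.025
    yaw=float(sys.argv[4]) if len(sys.argv)>4 else s["orientation"][2]
    G=Ro.from_euler('xyz',[180,0,yaw],degrees=True); rv=(R.inv()*G).as_rotvec(degrees=True)
    print("tool units",d.round(2),"rotvec",rv.round(2),"yaw to turn",rv[2].round(1))
E
python3 go.py .502 -.4256 .25
```

```text
t 0.1 tcp [ 0.1562 -0.6047  0.2495] rpy [ 1.800e+02  9.000e-02 -7.551e+01] gap 1.002 F [-1.2 -0.1  0.2] q [ 82.  29. -14.  86.   7.  66.  -9.]
tool units [-3.480e+00 -1.519e+01 -1.000e-02] rotvec [0.   0.09 0.  ] yaw to turn 0.0
```

```bash
python3 -m inch '[0.2,-0.23,-1,0,0,0,0, 0.2,-0.23,-1,0,0,0,0, 0.2,-0.23,-1,0,0,0,0, 0.2,-0.23,-1,0,0,0,0, 0.2,-0.23,-1,0,0,0,0, 0.2,-0.23,-1,0,0,0,0, 0.2,-0.23,-1,0,0,0,0, 0.2,-0.23,-1,0,0,0,0, 0.2,-0.23,-1,0,0,0,0, 0.2,-0.23,-1,0,0,0,0, 0.2,-0.23,-1,0,0,0,0, 0.2,-0.23,-1,0,0,0,0, 0.2,0,0,0,0,0,0]' 30; python3 go.py .502 -.4256 .2
```

```text
time: 1.18
tcp_pos: [0.4366, -0.4562, 0.2414]
orientation: [179.7, 0.8, -76.0]
wrist_force: [0.2, 0.6, 0.2]
finger_gap: 0.6
t 1.18 tcp [ 0.4366 -0.4562  0.2414] rpy [179.69   0.84 -75.98] gap 0.6 F [0.2 0.6 0.2] q [ 53.  31. -15.  85.   8.  67. -39.]
tool units [-0.53 -2.84  1.65] rotvec [0.31 0.84 0.  ] yaw to turn 0.0
```

```bash
python3 -m inch '[0.2,-0.18,-0.95,0.4,0.1,0.3,0, 0.2,-0.18,-0.95,0.6,0.1,0.3,0, 0.2,-0.18,-0.95,0.6,0.1,0.2,0, 0.2,0,0,0,0,0,0, 0.2,0,0,0,0,0,0]'; python3 go.py .502 -.4256 .11
```

```text
time: 1.6
tcp_pos: [0.5055, -0.4229, 0.1977]
orientation: [179.9, 0.1, -75.8]
wrist_force: [-0.3, -1.7, 0.1]
finger_gap: 0.597
t 1.6 tcp [ 0.5055 -0.4229  0.1977] rpy [ 1.799e+02  1.200e-01 -7.584e+01] gap 0.597 F [-0.3 -1.7  0.1] q [ 46.  35. -15.  84.  10.  62. -46.]
tool units [0.08 0.16 3.51] rotvec [0.1  0.12 0.  ] yaw to turn 0.0
```

```bash
python3 -m inch '[0.2,0.08,0.16,0.1,0,0,0, 0.2,0,0,0.5,0,0,0, 0.2,0,0,0.5,0,0,0, 0.2,0,0,0.5,0,0,0, 0.2,0,0,0.5,0,0,0, 0.2,0,0,0.5,0,0,0, 0.2,0,0,0,0,0,0]'; python3 go.py .502 -.4256 .111; python3 - <<'E'
from h import *
for n,(x0,y0) in dict(top=(330,140),scene=(310,90)).items():
    p,d=manip.grab_frame(n)
    cv2.imwrite(f"pics/t1{n}.png",cv2.resize(p[y0:y0+90,x0:x0+110,::-1],None,fx=6,fy=6,interpolation=cv2.INTER_CUBIC))
E
```

```text
time: 2.18
tcp_pos: [0.4944, -0.4329, 0.1318]
orientation: [179.7, -0.1, -76.3]
wrist_force: [0.7, 0.1, -0.4]
finger_gap: 0.597
t 2.18 tcp [ 0.4944 -0.4329  0.1318] rpy [ 1.7973e+02 -9.0000e-02 -7.6270e+01] gap 0.597 F [ 0.7  0.1 -0.4] q [ 47.  38. -14.  89.  11.  54. -47.]
tool units [-0.21 -0.37  0.83] rotvec [ 0.27 -0.09 -0.  ] yaw to turn -0.0
```

View pics/t1top.png

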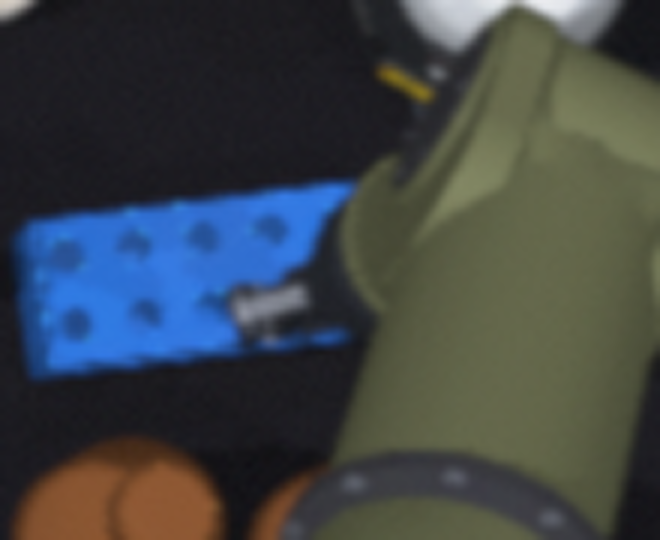

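View pics/t1scene.png

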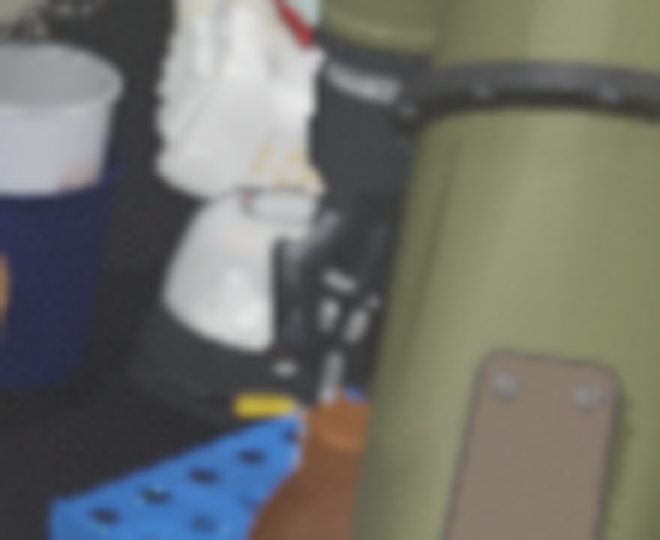

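Descending pulled the arm 8 mm sideways. The wrist force stays near zero, so there's no contact. I'll correct, then lower more slowly.

```bash
python3 -m inch '[0.2,-0.21,-0.37,0,0,0,0, 0.2,0,0,0,0,0,0]'; python3 go.py .502 -.4256 .111
```

```text
time: 2.45
tcp_pos: [0.5036, -0.4271, 0.1361]
orientation: [179.9, -0.3, -76.4]
wrist_force: [0.5, 0.8, 1.1]
finger_gap: 0.602
t 2.45 tcp [ 0.5036 -0.4271  0.1361] rpy [179.94  -0.35 -76.41] gap 0.602 F [0.5 0.8 1.1] q [ 46.  38. -14.  89.  11.  54. -48.]
tool units [-0.08  0.05  1.  ] rotvec [ 0.06 -0.35 -0.  ] yaw to turn -0.0
```

```bash
python3 -m inch '[0.2,-0.05,0,0.25,0,-0.2,0.2, 0.2,-0.03,-0.03,0.25,0,0,0, 0.2,-0.02,-0.03,0.25,0,0,0, 0.2,-0.02,-0.03,0.25,0,0,0, 0.2,0,0,0,0,0,0]'; python3 go.py .502 -.4256 .111
```

```text
time: 2.87
tcp_pos: [0.5069, -0.4234, 0.1113]
orientation: [-179.9, -0.3, -76.5]
wrist_force: [-0.3, 0.9, -0.0]
finger_gap: 0.604
t 2.87 tcp [ 0.5069 -0.4234  0.1113] rpy [-179.9    -0.33  -76.55] gap 0.604 F [-0.3  0.9 -0. ] q [ 46.  39. -14.  90.  11.  51. -49.]
tool units [0.04 0.21 0.01] rotvec [-0.1  -0.33  0.  ] yaw to turn 0.0
```

```bash
python3 -m inch '[0.2,0.04,0.2,0,0,-0.3,0, 0.2,0,0,0,0,0,0]'; python3 go.py .502 -.4256 .111
```

```text
time: 3.03
tcp_pos: [0.5017, -0.4252, 0.1103]
orientation: [-180.0, 0.1, -76.5]
wrist_force: [0.0, -0.9, -0.4]
finger_gap: 0.597
t 3.03 tcp [ 0.5017 -0.4252  0.1103] rpy [-1.7998e+02  7.0000e-02 -7.6500e+01] gap 0.597 F [ 0.  -0.9 -0.4] q [ 46.  39. -14.  91.  11.  52. -48.]
tool units [ 0.02 -0.01 -0.03] rotvec [-0.02  0.07 -0.  ] yaw to turn -0.0
```

Aligned. Closing the fingers at 30 N.

```bash
python3 -m inch '[-1,0,0,0,0,0,0, -1,0,0,0,0,0,0, -1,0,0,0,0,0,0, -1,0,0,0,0,0,0, -1,0,0,0,0,0,0, -1,0,0,0,0,0,0]' 30; python3 go.py .502 -.4256 .111
```

```text
time: 3.53
tcp_pos: [0.5014, -0.4262, 0.111]
orientation: [-179.9, 0.0, -76.6]
wrist_force: [0.4, -0.9, 1.0]
finger_gap: 0.238
t 3.53 tcp [ 0.5014 -0.4262  0.111 ] rpy [-1.7994e+02  2.0000e-02 -7.6580e+01] gap 0.238 F [ 0.4 -0.9  1. ] q [ 46.  39. -14.  90.  11.  52. -48.]
tool units [-0.02 -0.03 -0.  ] rotvec [-0.06  0.02 -0.  ] yaw to turn -0.0
```

```bash
python3 -m inch '[-1,0,0,-0.2,0,0,0, -1,0,0,-0.2,0,0,0, -1,0,0,-0.2,0,0,0, -1,0,0,-0.2,0,0,0]'; python3 go.py .502 -.4256 .19
```

```text
time: 3.87
tcp_pos: [0.5011, -0.4258, 0.1319]
orientation: [-180.0, 0.1, -76.6]
wrist_force: [-0.9, -0.3, -0.4]
finger_gap: 0.24
t 3.87 tcp [ 0.5011 -0.4258  0.1319] rpy [-1.7999e+02  1.0000e-01 -7.6560e+01] gap 0.24 F [-0.9 -0.3 -0.4] q [ 46.  38. -14.  89.  11.  54. -48.]
tool units [-0.   -0.04 -2.33] rotvec [-0.01  0.1  -0.  ] yaw to turn -0.0
```

```bash
python3 -m inch '[-1,0,0,-0.25,0,0,0, -1,0,0,-0.25,0,0,0, -1,0,0,-0.25,0,0,0, -1,0,0,-0.25,0,0,0, -1,0,0,-0.25,0,0,0, -1,0,0,-0.35,0,0,0, -1,0,0,-0.45,0,0,0, -1,0,0,-0.45,0,0,0, -1,0,0,-0.45,0,0,0, -1,0,0,-0.45,0,0,0, -1,0,0,-0.45,0,0,0, -1,0,0,-0.45,0,0,0, -1,0,0,-0.45,0,0,0, -1,0,0,0,0,0,0, -1,0,0,0,0,0,0]'; python3 go.py .4395 .2420 .275
```

```text
time: 5.12
tcp_pos: [0.5014, -0.4258, 0.2667]
orientation: [-179.8, -0.1, -76.5]
wrist_force: [-0.0, 0.1, -0.7]
finger_gap: 0.237
t 5.12 tcp [ 0.5014 -0.4258  0.2667] rpy [-1.7979e+02 -1.5000e-01 -7.6540e+01] gap 0.237 F [-0.   0.1 -0.7] q [ 47.  31. -15.  79.   8.  70. -46.]
tool units [-26.56  -3.81  -0.39] rotvec [-0.21 -0.15  0.  ] yaw to turn 0.0
```

```bash
python3 -m inch '[-1,-0.3,-0.04,-0.05,0,0,0, -1,-0.6,-0.09,-0.05,0,0,0, -1,-0.9,-0.13,-0.05,0,0,0, -1,-0.9,-0.13,-0.05,0,0,0, -1,-0.9,-0.13,-0.05,0,0,0, -1,-0.9,-0.13,-0.05,0,0,0, -1,-0.9,-0.13,-0.05,0,0,0, -1,-0.9,-0.13,-0.05,0,0,0, -1,-0.9,-0.13,-0.05,0,0,0, -1,-0.9,-0.13,-0.05,0,0,0, -1,-0.9,-0.13,-0.05,0,0,0, -1,-0.9,-0.13,0,0,0,0, -1,-0.9,-0.13,0,0,0,0, -1,-0.6,-0.1,0,0,0,0, -1,-0.3,-0.05,0,0,0,0, -1,0,0,0,0,0,0]'; python3 go.py .4395 .2420 .275; python3 - <<'E'
from h import *
for n,(x0,y0) in dict(top=(200,130),scene=(190,60)).items():
    p,d=manip.grab_frame(n)
    cv2.imwrite(f"pics/t2{n}.png",cv2.resize(p[y0:y0+150,x0:x0+160,::-1],None,fx=4,fy=4,interpolation=cv2.INTER_CUBIC))
E
```

```text
time: 6.45
tcp_pos: [0.4639, -0.1088, 0.2709]
orientation: [179.4, 0.6, -76.4]
wrist_force: [-0.4, 0.8, -0.0]
finger_gap: 0.236
t 6.45 tcp [ 0.4639 -0.1088  0.2709] rpy [179.37   0.56 -76.43] gap 0.236 F [-0.4  0.8 -0. ] q [ 26.  16. -21. 105.   6.  61. -73.]
tool units [-13.87  -2.34  -0.06] rotvec [0.63 0.56 0.  ] yaw to turn 0.0
```

View pics/t2scene.png

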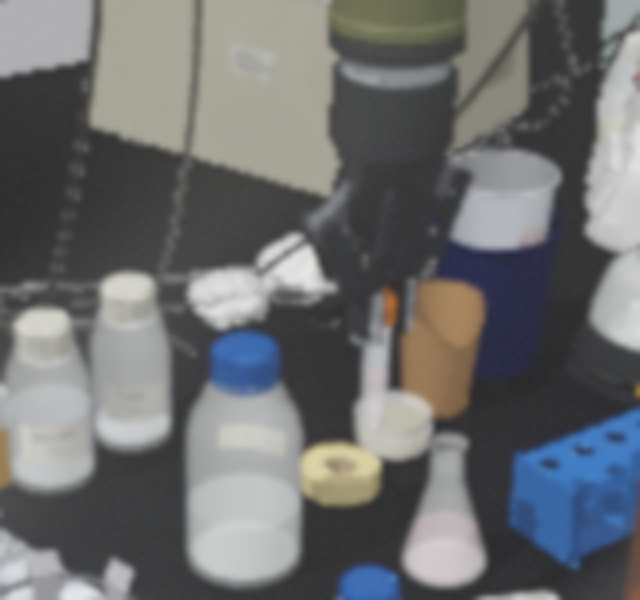

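```bash
python3 - <<'E'
from h import *
s=manip.read_state(); p=s["tcp_pos"]
for z in (.01,0,-.04,-.096): print(z,((proj("scene",p+[0,0,z])-[190,60])*4+1.5).round(),((proj("top",p+[0,0,z])-[200,130])*4+1.5).round())
E
```

```text
0.01 [384. 293.] [306. 264.]
0 [383. 308.] [306. 266.]
-0.04 [380. 364.] [304. 273.]
-0.096 [376. 439.] [302. 283.]
```

```bash
python3 -m inch '[-1,-0.3,-0.05,-0.03,0.3,0.3,0, -1,-0.6,-0.1,-0.03,0.3,0.3,0, -1,-0.9,-0.16,-0.03,0,0,0, -1,-0.9,-0.16,-0.03,0,0,0, -1,-0.9,-0.16,-0.03,0,0,0, -1,-0.9,-0.16,-0.03,0,0,0, -1,-0.9,-0.16,-0.03,0,0,0, -1,-0.9,-0.16,-0.03,0,0,0, -1,-0.9,-0.16,-0.03,0,0,0, -1,-0.9,-0.16,-0.03,0,0,0, -1,-0.9,-0.16,-0.03,0,0,0, -1,-0.9,-0.16,0,0,0,0, -1,-0.9,-0.16,0,0,0,0, -1,-0.9,-0.16,0,0,0,0, -1,-0.6,-0.1,0,0,0,0, -1,-0.3,-0.05,0,0,0,0, -1,0,0,0,0,0,0, -1,0,0,0,0,0,0]'; python3 go.py .4395 .2420 .275
```

```text
time: 8.05
tcp_pos: [0.4544, 0.2076, 0.2749]
orientation: [-179.9, -0.4, -78.8]
wrist_force: [0.0, -0.0, 0.0]
finger_gap: 0.236
t 8.05 tcp [0.4544 0.2076 0.2749] rpy [-179.87   -0.39  -78.78] gap 0.236 F [ 0. -0.  0.] q [  -7.   18.  -28.  102.   10.   63. -117.]
tool units [-1.46  0.32 -0.02] rotvec [-0.13 -0.39  0.  ] yaw to turn 0.0
```

```bash
python3 -m inch '[-1,-0.7,0.15,0,0,-0.4,0, -1,-0.6,0.15,0,0,0,0, -1,-0.1,0,0,0,0,0, -1,0,0,0,0,0,0]'; python3 go.py .4405 .2423 .275;
```

```text
time: 8.38
tcp_pos: [0.4423, 0.2346, 0.2741]
orientation: [-179.9, -0.2, -79.3]
wrist_force: [0.1, -0.1, -0.2]
finger_gap: 0.234
t 8.38 tcp [0.4423 0.2346 0.2741] rpy [-179.9    -0.2   -79.33] gap 0.234 F [ 0.1 -0.1 -0.2] q [ -10.   18.  -29.  102.   10.   63. -121.]
tool units [-0.32  0.01 -0.04] rotvec [-0.1 -0.2  0. ] yaw to turn 0.0
```

```bash
python3 -m inch '[-1,-0.32,0,0,0,0,0, -1,0,0,0.3,0,0,0, -1,0,0,0.3,0,0,0, -1,0,0,0.3,0,0,0, -1,0,0,0,0,0,0]'; python3 go.py .4405 .2423 .255;python3 - <<'E'
from h import *
for n,(x0,y0) in dict(top=(115,130),scene=(100,130)).items():
    p,d=manip.grab_frame(n)
    cv2.imwrite(f"pics/t3{n}.png",cv2.resize(p[y0:y0+120,x0:x0+120,::-1],None,fx=5,fy=5,interpolation=cv2.INTER_CUBIC))
s=manip.read_state(); p=s["tcp_pos"]
for q in (p,p-[0,0,.04],p-[0,0,.096],[.4405,.2423,.138],[.4405,.2423,.074]): print(((proj("scene",q)-[100,130])*5+2).round(),((proj("top",q)-[115,130])*5+2).round())
E
```

```text
time: 8.8
tcp_pos: [0.4428, 0.2381, 0.2491]
orientation: [-179.9, -0.3, -79.7]
wrist_force: [-0.5, -0.6, 0.4]
finger_gap: 0.238
t 8.8 tcp [0.4428 0.2381 0.2491] rpy [-179.87   -0.35  -79.68] gap 0.238 F [-0.5 -0.6  0.4] q [ -11.   20.  -28.  104.   11.   59. -123.]
tool units [-0.18  0.06 -0.24] rotvec [-0.13 -0.35  0.  ] yaw to turn 0.0
[285. 269.] [153. 389.]
[294. 344.] [170. 396.]
[307. 445.] [193. 406.]
[305. 478.] [193. 414.]
[318. 585.] [217. 424.]
```

View pics/t3scene.png

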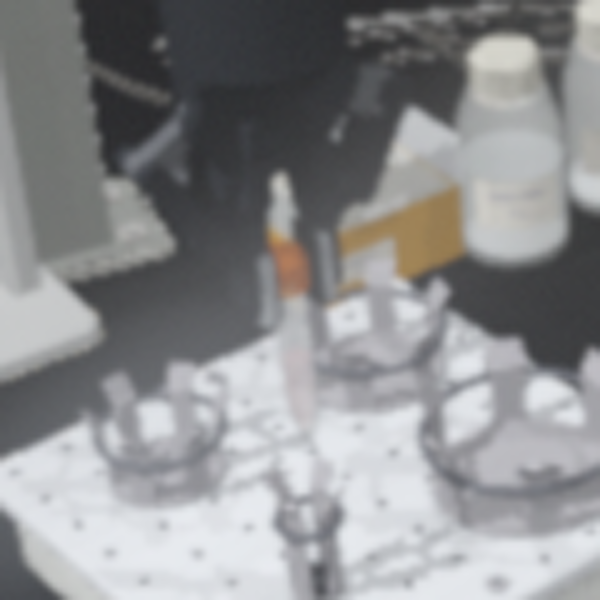

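View pics/t3top.png

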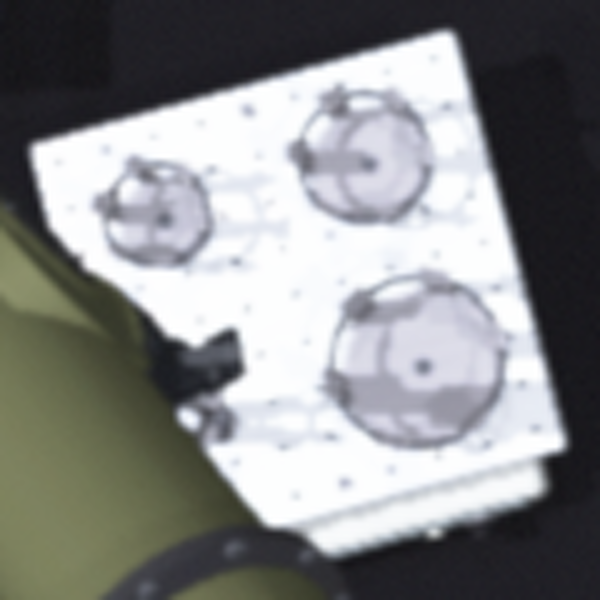

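```bash
python3 -m inch '[-1,-0.16,0.06,0,0,-0.3,0, -1,0,0,0.1,0,0,0, -1,0,0,0.2,0,0,0, -1,0,0,0,0,0,0]'; python3 go.py .4402 .2418 .230
```

```text
time: 9.23
tcp_pos: [0.4412, 0.2429, 0.2428]
orientation: [-179.7, 0.1, -79.7]
wrist_force: [-0.2, -0.7, -0.6]
finger_gap: 0.232
t 9.23 tcp [0.4412 0.2429 0.2428] rpy [-1.7972e+02  6.0000e-02 -7.9680e+01] gap 0.232 F [-0.2 -0.7 -0.6] q [ -11.   20.  -29.  105.   11.   58. -124.]
tool units [0.04 0.05 0.51] rotvec [-0.28  0.06 -0.  ] yaw to turn -0.0
```

```bash
python3 -m inch '[-1,0.04,0.04,0.2,-0.2,0,0, -1,0,0,0.2,0,0,0, -1,0,0,0.2,0,0,0, -1,0,0,0,0,0,0]'; python3 go.py .4402 .2418 .2
```

```text
time: 9.57
tcp_pos: [0.4403, 0.2417, 0.2262]
orientation: [-179.9, 0.1, -79.7]
wrist_force: [0.2, -0.2, 0.1]
finger_gap: 0.24
t 9.57 tcp [0.4403 0.2417 0.2262] rpy [-1.7993e+02  5.0000e-02 -7.9670e+01] gap 0.24 F [ 0.2 -0.2  0.1] q [ -11.   21.  -28.  106.   12.   56. -124.]
tool units [-0.    0.01  1.05] rotvec [-0.07  0.05 -0.  ] yaw to turn -0.0
```

Tip is about 8 mm into the flare with no contact force. Continuing in small steps.

```bash
python3 -m inch '[-1,0,0,0.2,0,0,0, -1,0,0,0.2,0,0,0, -1,0,0,0.2,0,0,0, -1,0,0,0,0,0,0]'; python3 go.py .4402 .2418 .17
```

```text
time: 9.9
tcp_pos: [0.4403, 0.2417, 0.2093]
orientation: [-180.0, 0.1, -79.7]
wrist_force: [-0.6, 0.6, -0.1]
finger_gap: 0.241
t 9.9 tcp [0.4403 0.2417 0.2093] rpy [-1.7995e+02  5.0000e-02 -7.9670e+01] gap 0.241 F [-0.6  0.6 -0.1] q [ -12.   22.  -28.  108.   13.   53. -125.]
tool units [-0.    0.    1.57] rotvec [-0.05  0.05 -0.  ] yaw to turn -0.0
```

```bash
python3 - <<'E'
from h import *
for n,(x0,y0) in dict(scene=(130,150)).items():
    p,d=manip.grab_frame(n)
    cv2.imwrite(f"pics/t4{n}.png",cv2.resize(p[y0:y0+100,x0:x0+80,::-1],None,fx=6,fy=6,interpolation=cv2.INTER_CUBIC))
E
```

```text
(no output)
```

View pics/t4scene.png

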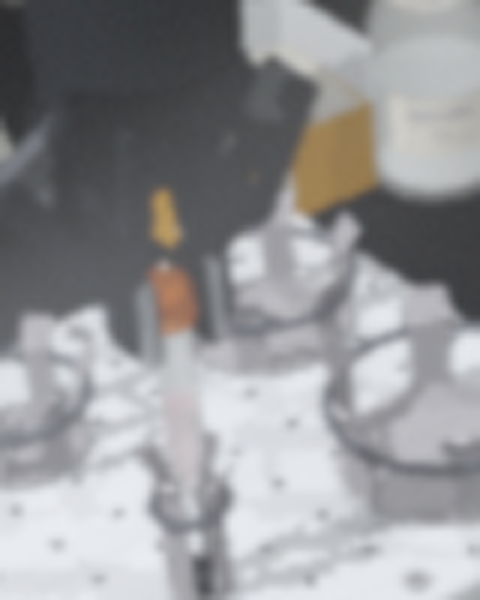

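```bash
python3 -m inch '[-1,0,0,0.2,0,0,0, -1,0,0,0.2,0,0,0, -1,0,0,0.2,0,0,0, -1,0,0,0.2,0,0,0, -1,0,0,0,0,0,0]'; python3 go.py .4402 .2418 .17
```

```text
time: 10.37
tcp_pos: [0.4402, 0.2431, 0.1883]
orientation: [-179.9, 0.2, -79.6]
wrist_force: [-0.6, 1.2, -0.8]
finger_gap: 0.241
t 10.37 tcp [0.4402 0.2431 0.1883] rpy [-1.7988e+02  1.6000e-01 -7.9620e+01] gap 0.241 F [-0.6  1.2 -0.8] q [ -12.   23.  -27.  109.   14.   50. -126.]
tool units [0.05 0.01 0.73] rotvec [-0.12  0.16 -0.  ] yaw to turn -0.0
```

```bash
python3 -m inch '[-1,0,0,0.2,0,0,0, -1,0,0,0.15,0,0,0, -1,0,0,0.1,0,0,0, -1,0,0,0,0,0,0]'; python3 go.py .4402 .2418 .17
```

```text
time: 10.7
tcp_pos: [0.4401, 0.243, 0.1755]
orientation: [-179.9, 0.1, -79.6]
wrist_force: [-0.7, -0.1, -0.1]
finger_gap: 0.238
t 10.7 tcp [0.4401 0.243  0.1755] rpy [-1.7992e+02  1.4000e-01 -7.9610e+01] gap 0.238 F [-0.7 -0.1 -0.1] q [ -13.   24.  -27.  110.   14.   49. -127.]
tool units [0.05 0.   0.22] rotvec [-0.08  0.14 -0.  ] yaw to turn -0.0
```

```bash
python3 -m inch '[-1,0.03,0,0.1,0,0,0, -1,0,0,0.1,0,0,0, -1,0,0,0.05,0,0,0, -1,0,0,0,0,0,0]'; python3 go.py .4402 .2418 .17
```

```text
time: 11.03
tcp_pos: [0.4406, 0.2428, 0.1691]
orientation: [-179.8, 0.2, -79.6]
wrist_force: [-0.5, 0.9, 1.6]
finger_gap: 0.239
t 11.03 tcp [0.4406 0.2428 0.1691] rpy [-179.84    0.19  -79.6 ] gap 0.239 F [-0.5  0.9  1.6] q [ -13.   25.  -27.  111.   15.   48. -127.]
tool units [ 0.04  0.02 -0.04] rotvec [-0.16  0.19 -0.  ] yaw to turn -0.0
```

```bash
python3 -m inch '[-1,0,0,0.06,0,0,0, -1,0,0,0.06,0,0,0, -1,0,0,0.06,0,0,0]'; python3 go.py .4402 .2418 .17
```

```text
time: 11.28
tcp_pos: [0.4419, 0.2435, 0.1684]
orientation: [-179.5, 0.2, -79.6]
wrist_force: [-6.1, -3.7, 20.3]
finger_gap: 0.238
t 11.28 tcp [0.4419 0.2435 0.1684] rpy [-179.55    0.18  -79.62] gap 0.238 F [-6.1 -3.7 20.3] q [ -13.   25.  -27.  111.   15.   47. -127.]
tool units [ 0.05  0.08 -0.07] rotvec [-0.45  0.18 -0.  ] yaw to turn -0.0
```

Bottomed out: 20 N at z 0.168, where 0.170 was expected. I'll relieve the force and open.

```bash
python3 -m inch '[-1,0,0.03,-0.08,-0.3,0,0, -0.2,0,0,0,0,0,0, -0.2,0,0,0,0,0,0, -0.2,0,0,0,0,0,0, -0.2,0,0,0,0,0,0]'; python3 go.py .4402 .2418 .17
```

```text
time: 11.7
tcp_pos: [0.4417, 0.2423, 0.171]
orientation: [-179.8, 0.1, -79.7]
wrist_force: [-0.2, 0.4, 0.2]
finger_gap: 0.401
t 11.7 tcp [0.4417 0.2423 0.171 ] rpy [-1.7976e+02  1.0000e-01 -7.9670e+01] gap 0.401 F [-0.2  0.4  0.2] q [ -13.   25.  -27.  111.   15.   48. -127.]
tool units [0.01 0.06 0.04] rotvec [-0.24  0.1  -0.  ] yaw to turn -0.0
```

```bash
python3 -m inch '[-0.2,0,0,-0.2,0,0,0, -0.2,0,0,-0.3,0,0,0, -0.2,0,0,-0.5,0,0,0, -0.2,0,0,-0.5,0,0,0, -0.2,0,0,-0.6,0,0,0, -0.2,0,0,-0.6,0,0,0, -0.2,0,0,-0.6,0,0,0, -0.2,0,0,-0.6,0,0,0, -0.2,0,0,0,0,0,0]'; python3 go.py .436 -.0925 .2; python3 - <<'E'
from h import *
for n,(x0,y0) in dict(scene=(130,150)).items():
    p,d=manip.grab_frame(n)
    cv2.imwrite(f"pics/t5{n}.png",cv2.resize(p[y0:y0+100,x0:x0+80,::-1],None,fx=6,fy=6,interpolation=cv2.INTER_CUBIC))
for z in (.18,.166,.138,.074): print(z,((proj("scene",[.4405,.242,z])-[130,150])*6+2.5).round())
E
```

```text
time: 12.45
tcp_pos: [0.4407, 0.2418, 0.2756]
orientation: [-179.9, 0.1, -79.6]
wrist_force: [-0.4, 0.3, -0.2]
finger_gap: 0.397
t 12.45 tcp [0.4407 0.2418 0.2756] rpy [-1.7991e+02  1.0000e-01 -7.9630e+01] gap 0.397 F [-0.4  0.3 -0.2] q [ -10.   18.  -29.  102.   10.   63. -122.]
tool units [13.12  2.6   3.  ] rotvec [-0.09  0.1  -0.  ] yaw to turn -0.0
0.18 [176. 366.]
0.166 [179. 395.]
0.138 [186. 454.]
0.074 [202. 582.]
```

View pics/t5scene.png

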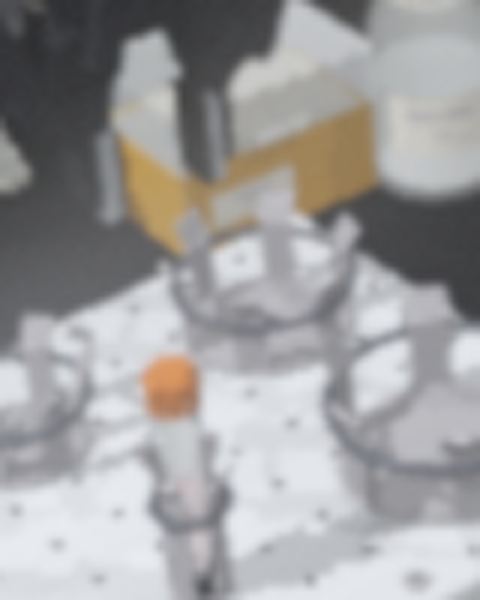

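Tube stands in its clamp: the cap is at (172,385) against a predicted (177,380). Next is the small bottle.

```bash
python3 -m inch '[0.6,0.5,0.05,0,0,0,0, 0.6,0.95,0.16,0.1,0,0,0, 0.6,0.95,0.16,0.1,0,0,0, 0.6,0.95,0.16,0.1,0,0,0, 0.6,0.95,0.16,0.1,0,0,0, 0.6,0.95,0.18,0.2,0,0,0, 0.6,0.95,0.18,0.2,0,0,0, 0.6,0.95,0.18,0.2,0,0,0, 0.6,0.95,0.18,0.2,0,0,0, 0.6,0.95,0.18,0.2,0,0,0, 0.6,0.95,0.18,0.2,0,0,0, 0.6,0.95,0.18,0.2,0,0,0, 0.6,0.95,0.18,0.2,0,0,0, 0.6,0.95,0.18,0.2,0,0,0, 0.6,0.4,0.1,0.2,0,0,0, 0.6,0,0,0,0,0,0, 0.6,0,0,0,0,0,0]'; python3 go.py .436 -.0925 .15
```

```text
time: 13.92
tcp_pos: [0.4337, -0.1088, 0.2009]
orientation: [179.3, 0.4, -79.4]
wrist_force: [0.3, 0.2, -0.3]
finger_gap: 0.798
t 13.92 tcp [ 0.4337 -0.1088  0.2009] rpy [179.26   0.44 -79.4 ] gap 0.798 F [ 0.3  0.2 -0.3] q [ 27.  18. -20. 115.   8.  50. -77.]
tool units [-0.61 -0.24  2.04] rotvec [0.74 0.44 0.  ] yaw to turn 0.0
```

```bash
python3 -m inch '[0.6,-0.6,-0.24,0.2,0.5,0.3,0, 0.6,0,0,0.5,0,0,0, 0.6,0,0,0.5,0,0,0, 0.6,0,0,0.5,0,0,0, 0.6,0,0,0.2,0,0,0, 0.6,0,0,0,0,0,0]'; python3 go.py .436 -.0925 .12
```

```text
time: 14.42
tcp_pos: [0.4382, -0.0826, 0.1532]
orientation: [-180.0, 0.3, -78.8]
wrist_force: [-0.7, 0.2, 0.5]
finger_gap: 0.804
t 14.42 tcp [ 0.4382 -0.0826  0.1532] rpy [-179.99    0.29  -78.83] gap 0.804 F [-0.7  0.2  0.5] q [ 23.  21. -20. 120.  10.  41. -83.]
tool units [0.38 0.16 1.33] rotvec [-0.01  0.29 -0.  ] yaw to turn -0.0
```

```bash
python3 -m inch '[0.6,0.38,0.16,0.3,0,0.2,0, 0.6,0,0,0.3,0,0,0, 0.6,0,0,0.3,0,0,0, 0.6,0,0,0.3,0,0,0, 0.6,0,0,0,0,0,0]'; python3 go.py .436 -.0925 .08
```

```text
time: 14.83
tcp_pos: [0.437, -0.0921, 0.1221]
orientation: [-179.8, 0.0, -78.7]
wrist_force: [0.3, -1.1, 0.8]
finger_gap: 0.8
t 14.83 tcp [ 0.437  -0.0921  0.1221] rpy [-1.7983e+02  3.0000e-02 -7.8700e+01] gap 0.8 F [ 0.3 -1.1  0.8] q [ 22.  24. -19. 122.  12.  36. -84.]
tool units [0.01 0.05 1.68] rotvec [-0.17  0.03 -0.  ] yaw to turn -0.0
```

```bash
python3 -m inch '[0.6,0,0.03,0.3,0,0,0, 0.6,0,0,0.3,0,0,0, 0.6,0,0,0.3,0,0,0, 0.6,0,0,0.3,0,0,0, 0.6,0,0,0.3,0,0,0, 0.6,0,0,0.2,0,0,0, 0.6,0,0,0,0,0,0]'; python3 go.py .436 -.0925 .08
```

```text
time: 15.42
tcp_pos: [0.4364, -0.0922, 0.0746]
orientation: [-179.9, 0.1, -78.7]
wrist_force: [-0.6, -0.2, 0.2]
finger_gap: 0.8
t 15.42 tcp [ 0.4364 -0.0922  0.0746] rpy [-1.7985e+02  6.0000e-02 -7.8730e+01] gap 0.8 F [-0.6 -0.2  0.2] q [ 20.  28. -16. 125.  16.  29. -87.]
tool units [ 0.01  0.02 -0.22] rotvec [-0.15  0.06 -0.  ] yaw to turn -0.0
```

```bash
python3 - <<'E'
from h import *
for n,(x0,y0) in dict(scene=(230,140)).items():
    p,d=manip.grab_frame(n)
    cv2.imwrite(f"pics/b1{n}.png",cv2.resize(p[y0:y0+100,x0:x0+100,::-1],None,fx=6,fy=6,interpolation=cv2.INTER_CUBIC))
E
```

```text
(no output)
```

View pics/b1scene.png

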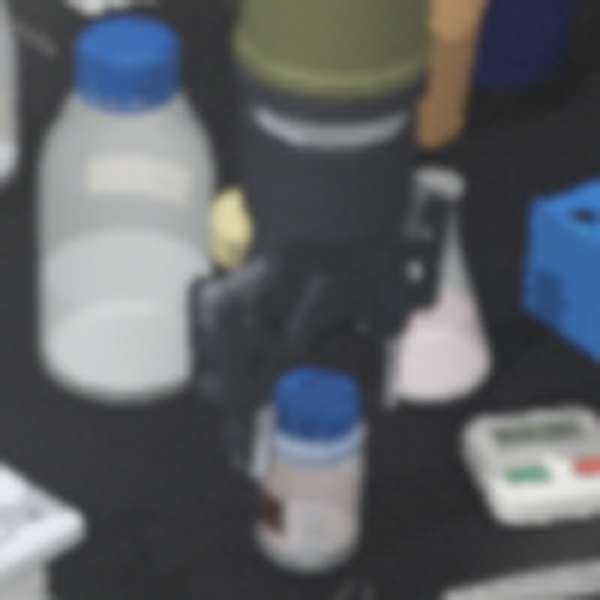

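Fingers straddle the cap at (318,405), and the shoulder below it is wide. I'll raise to z 0.080 and grip the cap only.

```bash
python3 -m inch '[0.6,0,0,-0.22,0,0,0, 0.6,0,0,0,0,0,0, -1,0,0,0,0,0,0, -1,0,0,0,0,0,0, -1,0,0,0,0,0,0, -1,0,0,0,0,0,0, -1,0,0,0,0,0,0]' 40; python3 go.py .436 -.0925 .08
```

```text
time: 16.05
tcp_pos: [0.4376, -0.0923, 0.0827]
orientation: [-179.7, -0.0, -78.7]
wrist_force: [-0.8, 0.5, -0.5]
finger_gap: 0.485
t 16.05 tcp [ 0.4376 -0.0923  0.0827] rpy [-1.7967e+02 -2.0000e-02 -7.8730e+01] gap 0.485 F [-0.8  0.5 -0.5] q [ 20.  28. -16. 124.  15.  30. -86.]
tool units [-0.    0.07  0.11] rotvec [-0.33 -0.02  0.  ] yaw to turn 0.0
```

```bash
python3 -m inch '[-1,0,0,0,0,0,0, -1,0,0,-0.15,0,0,0, -1,0,0,-0.2,0,0,0, -1,0,0,-0.3,0,0,0, -1,0,0,-0.3,0,0,0, -1,0,0,0,0,0,0]'; python3 go.py .567 .275 .26
```

```text
time: 16.55
tcp_pos: [0.4368, -0.0922, 0.1085]
orientation: [-179.8, 0.0, -78.7]
wrist_force: [0.1, 0.9, -0.2]
finger_gap: 0.479
t 16.55 tcp [ 0.4368 -0.0922  0.1085] rpy [-1.7977e+02  2.0000e-02 -7.8720e+01] gap 0.479 F [ 0.1  0.9 -0.2] q [ 22.  25. -18. 123.  13.  34. -85.]
tool units [-13.39  -8.01  -6.02] rotvec [-0.23  0.02 -0.  ] yaw to turn -0.0
```

```bash
python3 - <<'E'
from h import *
for n,(x0,y0) in dict(scene=(230,130)).items():
    p,d=manip.grab_frame(n)
    cv2.imwrite(f"pics/b2{n}.png",cv2.resize(p[y0:y0+100,x0:x0+100,::-1],None,fx=6,fy=6,interpolation=cv2.INTER_CUBIC))
s=manip.read_state(); p=s["tcp_pos"]
for z in (.003,-.083): print(((proj("scene",p+[0,0,z])-[230,130])*6+2.5).round())
E
```

```text
[316. 402.]
[307. 559.]
```

View pics/b2scene.png

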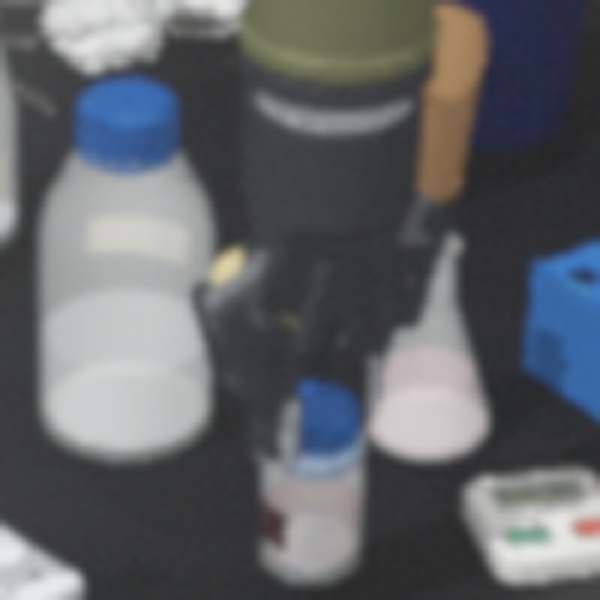

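Bottle is lifted and upright. Lifting more, then traversing.

```bash
python3 -m inch '[-1,0,0,-0.4,0,0,0, -1,0,0,-0.6,0,0,0, -1,0,0,-0.7,0,0,0, -1,0,0,-0.7,0,0,0, -1,-0.2,-0.1,-0.7,0,0,0, -1,-0.4,-0.2,-0.7,0,0,0, -1,-0.6,-0.3,-0.7,0,0,0, -1,-0.8,-0.46,-0.6,0,0,0, -1,-0.8,-0.48,-0.5,0,0,0, -1,-0.8,-0.48,-0.3,0,0,0, -1,-0.8,-0.48,-0.1,0,0,0, -1,-0.8,-0.48,0,0,0,0, -1,-0.8,-0.48,0,0,0,0, -1,-0.8,-0.48,0,0,0,0, -1,-0.8,-0.48,0,0,0,0, -1,-0.8,-0.48,0,0,0,0, -1,-0.8,-0.48,0,0,0,0, -1,-0.5,-0.3,0,0,0,0, -1,-0.2,-0.1,0,0,0,0, -1,0,0,0,0,0,0]'; python3 go.py .567 .275 .26
```

```text
time: 18.27
tcp_pos: [0.5305, 0.1889, 0.2653]
orientation: [-179.9, 0.0, -79.2]
wrist_force: [0.9, -0.1, -0.6]
finger_gap: 0.48
t 18.27 tcp [0.5305 0.1889 0.2653] rpy [-1.7991e+02  2.0000e-02 -7.9160e+01] gap 0.48 F [ 0.9 -0.1 -0.6] q [  -5.   24.  -26.   94.   11.   65. -113.]
tool units [-3.11 -2.08  0.21] rotvec [-0.09  0.02 -0.  ] yaw to turn -0.0
```

```bash
python3 -m inch '[-1,-0.4,-0.25,0,0,0,0, -1,-0.7,-0.45,0,0,0,0, -1,-0.7,-0.45,0,0,0,0, -1,-0.7,-0.45,0.2,0,0,0, -1,-0.5,-0.3,0.3,0,0,0, -1,0,0,0.3,0,0,0, -1,0,0,0.2,0,0,0, -1,0,0,0,0,0,0, -1,0,0,0,0,0,0]'; python3 go.py .567 .275 .2
```

```text
time: 19.02
tcp_pos: [0.5647, 0.2665, 0.2369]
orientation: [179.9, -0.4, -79.8]
wrist_force: [-0.3, -0.9, -0.5]
finger_gap: 0.48
t 19.02 tcp [0.5647 0.2665 0.2369] rpy [179.87  -0.38 -79.76] gap 0.48 F [-0.3 -0.9 -0.5] q [ -13.   31.  -25.   87.   14.   66. -120.]
tool units [-0.33 -0.15  1.47] rotvec [ 0.13 -0.38 -0.  ] yaw to turn -0.0
```

```bash
python3 -m inch '[-1,-0.33,-0.15,0.1,0.1,-0.4,0, -1,0,0,0.2,0,0,0, -1,0,0,0.2,0,0,0, -1,0,0,0,0,0,0]'; python3 go.py .567 .275 .2;  python3 - <<'E'
from h import *
for n,(x0,y0) in dict(top=(115,130),scene=(90,130)).items():
    p,d=manip.grab_frame(n)
    cv2.imwrite(f"pics/b3{n}.png",cv2.resize(p[y0:y0+110,x0:x0+120,::-1],None,fx=5,fy=5,interpolation=cv2.INTER_CUBIC))
s=manip.read_state(); p=s["tcp_pos"]
for q in (p+[0,0,.003],p-[0,0,.083],[.567,.275,.116],[.567,.275,.074]): print(((proj("scene",q)-[90,130])*5+2).round(),((proj("top",q)-[115,130])*5+2).round())
E
```

```text
time: 19.35
tcp_pos: [0.5676, 0.2731, 0.2242]
orientation: [-180.0, -0.0, -80.0]
wrist_force: [0.0, 0.1, -1.5]
finger_gap: 0.483
t 19.35 tcp [0.5676 0.2731 0.2242] rpy [-1.7995e+02 -2.0000e-02 -7.9970e+01] gap 0.483 F [ 0.   0.1 -1.5] q [ -13.   32.  -25.   87.   14.   64. -121.]
tool units [-0.08  0.01  0.97] rotvec [-0.05 -0.02  0.  ] yaw to turn 0.0
[178. 205.] [103. 169.]
[202. 354.] [142. 197.]
[206. 399.] [149. 207.]
[217. 466.] [166. 219.]
```

View pics/b3scene.png

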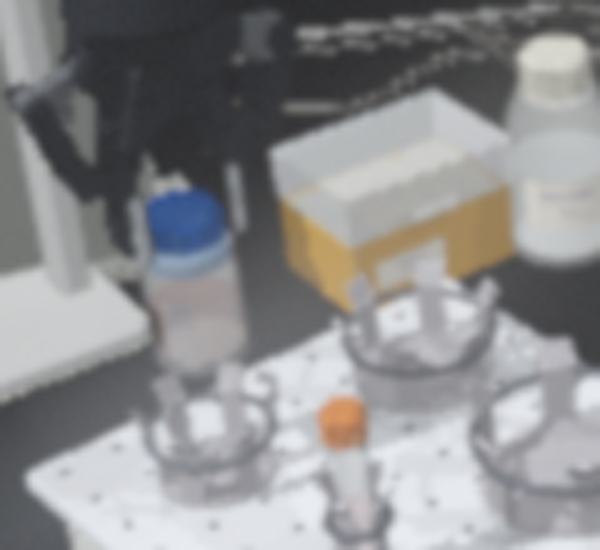

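View pics/b3top.png

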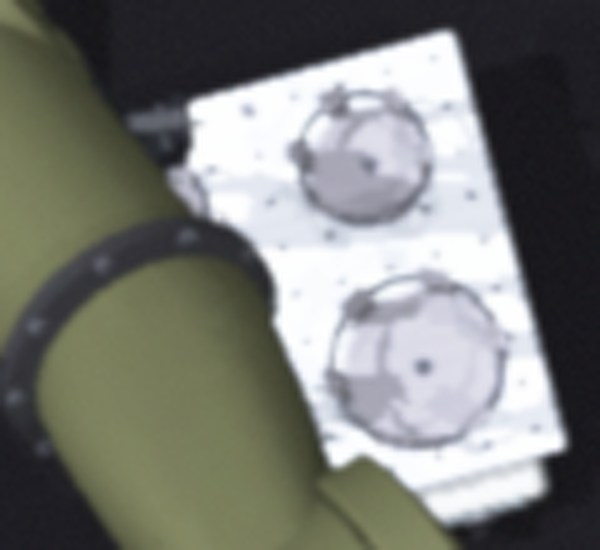

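```bash
cat > ov.py <<'E'
from h import *
def ring(c,r,n=40):
    a=np.linspace(0,2*np.pi,n); return np.c_[c[0]+r*np.cos(a),c[1]+r*np.sin(a),np.full(n,c[2])]
def overlay(name,cam,x0,y0,w,h,s,rings,img=None):
    p=manip.grab_frame(cam)[0] if img is None else img
    I=cv2.resize(p[y0:y0+h,x0:x0+w,::-1],None,fx=s,fy=s,interpolation=cv2.INTER_CUBIC)
    cv2.imwrite(name.replace(".png","_raw.png"),I); I=I.copy()
    for c,r,col in rings:
        q=np.array([(proj(cam,P)-[x0,y0])*s+(s-1)/2 for P in ring(np.array(c,float),r)])
        cv2.polylines(I,[q.round().astype(np.int32)],True,col,1)
    cv2.imwrite(name,I)
E
python3 - <<'E'
from ov import *
p=manip.read_state()["tcp_pos"]
z=lambda d:[p[0],p[1],p[2]+d]
B=(0,0,255);G=(0,255,0)
overlay("pics/b4.png","scene",105,150,75,90,8,[(z(.003),.02,G),(z(-.021),.02,G),(z(-.083),.023,G),([.567,.275,.116],.034,B),([.567,.275,.074],.0265,B)])
b=[.436,-.0925]
overlay("pics/b0.png","scene",255,190,60,60,8,[(b+[.086],.02,G),(b+[.062],.02,G),(b+[0],.023,G)],np.load("pics/scene0.npz")["p"])
E
```

```text
(no output)
```

View pics/b4.png

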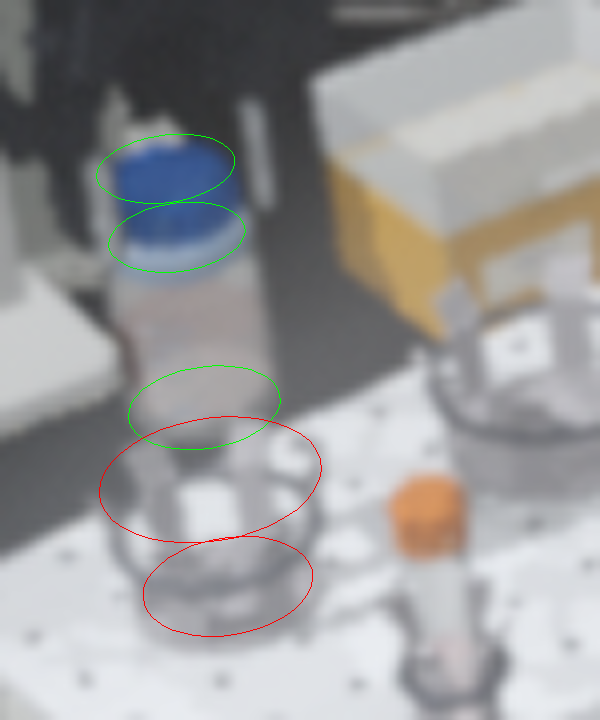

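View pics/b0.png

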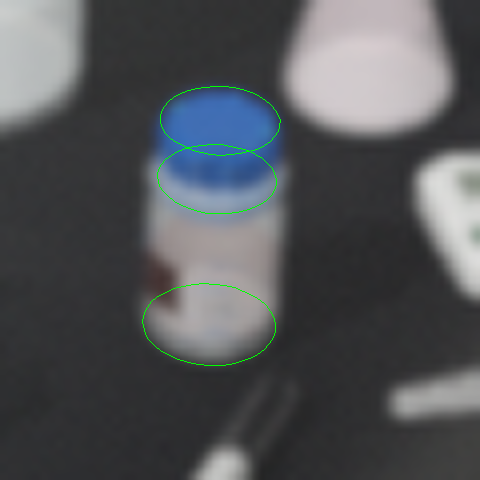

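Held bottle matches its predicted outline to about 2 mm, and so does the clamp. Lowering now.

```bash
python3 -m inch '[-1,-0.06,0,0.2,0,0,0, -1,0,0,0.2,0,0,0, -1,0,0,0.2,0,0,0, -1,0,0,0.2,0,0,0, -1,0,0,0.2,0,0,0, -1,0,0,0,0,0,0]'; python3 go.py .567 .275 .157
```

```text
time: 20.0
tcp_pos: [0.5678, 0.275, 0.1982]
orientation: [-179.8, 0.0, -80.0]
wrist_force: [0.1, 0.1, -1.9]
finger_gap: 0.484
t 20.0 tcp [0.5678 0.275  0.1982] rpy [-1.7983e+02  1.0000e-02 -7.9970e+01] gap 0.484 F [ 0.1  0.1 -1.9] q [ -13.   33.  -25.   89.   15.   61. -122.]
tool units [-0.    0.04  1.65] rotvec [-0.17  0.01 -0.  ] yaw to turn -0.0
```

```bash
python3 -m inch '[-1,0,0,0.2,0,0,0, -1,0,0,0.2,0,0,0, -1,0,0,0.2,0,0,0, -1,0,0,0,0,0,0]'; python3 go.py .567 .275 .157
```

```text
time: 20.33
tcp_pos: [0.5677, 0.2749, 0.1812]
orientation: [-179.9, -0.0, -80.0]
wrist_force: [0.3, -0.5, -0.4]
finger_gap: 0.478
t 20.33 tcp [0.5677 0.2749 0.1812] rpy [-179.87   -0.    -79.97] gap 0.478 F [ 0.3 -0.5 -0.4] q [ -14.   34.  -24.   91.   16.   59. -122.]
tool units [-0.01  0.03  0.97] rotvec [-0.13 -0.    0.  ] yaw to turn 0.0
```

```bash
python3 -m inch '[-1,0,0,0.2,0,0,0, -1,0,0,0.2,0,0,0, -1,0,0,0.2,0,0,0, -1,0,0,0,0,0,0]'; python3 go.py .567 .275 .157
```

```text
time: 20.67
tcp_pos: [0.5679, 0.2749, 0.1646]
orientation: [-179.9, -0.0, -80.0]
wrist_force: [-0.6, 0.3, -0.1]
finger_gap: 0.481
t 20.67 tcp [0.5679 0.2749 0.1646] rpy [-179.85   -0.    -79.97] gap 0.481 F [-0.6  0.3 -0.1] q [ -14.   35.  -24.   92.   16.   57. -123.]
tool units [-0.01  0.04  0.3 ] rotvec [-0.15 -0.    0.  ] yaw to turn 0.0
```

```bash
python3 -m inch '[-1,0,0,0.15,0,0,0, -1,0,0,0.1,0,0,0, -1,0,0,0.08,0,0,0]'; python3 go.py .567 .275 .157
```

```text
time: 20.92
tcp_pos: [0.5684, 0.2752, 0.1561]
orientation: [-179.8, 0.0, -80.0]
wrist_force: [1.4, -2.9, 19.1]
finger_gap: 0.48
t 20.92 tcp [0.5684 0.2752 0.1561] rpy [-1.7979e+02  2.0000e-02 -7.9980e+01] gap 0.48 F [ 1.4 -2.9 19.1] q [ -14.   35.  -24.   92.   17.   56. -123.]
tool units [-0.    0.06 -0.04] rotvec [-0.21  0.02 -0.  ] yaw to turn -0.0
```

Seated: 19 N at z 0.156, expected 0.157. Relieving, opening and rising.

```bash
python3 -m inch '[-1,0,0.02,-0.06,0,0,0, 0.4,0,0,0,0,0,0, 0.4,0,0,0,0,0,0, 0.4,0,0,0,0,0,0, 0.4,0,0,0,0,0,0, 0.4,0,0,-0.2,0,0,0, 0.4,0,0,-0.4,0,0,0, 0.4,0,0,-0.6,0,0,0, 0.4,0,0,-0.6,0,0,0, 0.4,0,0,-0.6,0,0,0, 0.4,0,0,-0.6,0,0,0, 0.4,0,0,0,0,0,0]'; python3 go.py .527 -.219 .24; python3 - <<'E'
from ov import *
G=(0,255,0); c=[.568,.275]
overlay("pics/b5.png","scene",95,150,90,75,8,[(c+[.16],.02,G),(c+[.136],.02,G),(c+[.074],.023,G)])
E
```

```text
time: 21.92
tcp_pos: [0.5676, 0.2756, 0.2403]
orientation: [-179.7, 0.1, -79.9]
wrist_force: [1.2, -0.1, 0.3]
finger_gap: 0.701
t 21.92 tcp [0.5676 0.2756 0.2403] rpy [-1.7971e+02  9.0000e-02 -7.9940e+01] gap 0.701 F [ 1.2 -0.1  0.3] q [ -13.   31.  -25.   86.   14.   66. -121.]
tool units [19.2   5.05 -0.04] rotvec [-0.29  0.09 -0.  ] yaw to turn -0.0
```

View pics/b5.png

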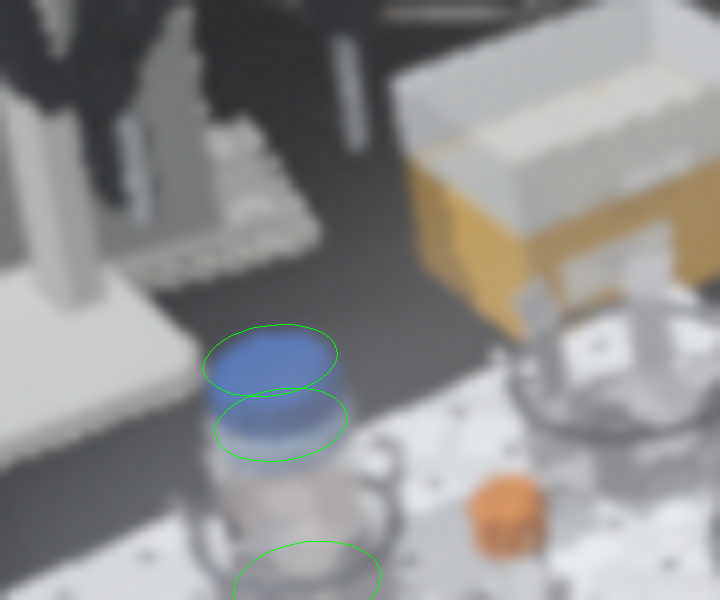

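Small bottle stands in its clamp, cap at (270,380) inside the predicted outline. Now to the flask.

```bash
python3 -m inch '[0.6,0.5,0.13,0,0,0,0, 0.6,1,0.26,0,0,0,0, 0.6,1,0.26,0,0,0,0, 0.6,1,0.26,0,0,0,0, 0.6,1,0.26,0,0,0,0, 0.6,1,0.26,0,0,0,0, 0.6,1,0.26,0,0,0,0, 0.6,1,0.26,0,0,0,0, 0.6,1,0.26,0,0,0,0, 0.6,1,0.26,0,0,0,0, 0.6,1,0.26,0,0,0,0, 0.6,1,0.26,0,0,0,0, 0.6,1,0.26,0,0,0,0, 0.6,1,0.26,0,0,0,0, 0.6,1,0.26,0,0,0,0, 0.6,1,0.26,0,0,0,0, 0.6,0.8,0.26,0,0,0,0, 0.6,0.4,0.1,0,0,0,0, 0.6,0,0,0,0,0,0]'; python3 go.py .527 -.2195 .2
```

```text
time: 23.55
tcp_pos: [0.5114, -0.1926, 0.2243]
orientation: [178.6, 0.0, -80.4]
wrist_force: [-0.5, 0.4, -0.6]
finger_gap: 0.795
t 23.55 tcp [ 0.5114 -0.1926  0.2243] rpy [ 1.7859e+02  2.0000e-02 -8.0400e+01] gap 0.795 F [-0.5  0.4 -0.6] q [ 33.  25. -22.  99.  11.  60. -74.]
tool units [ 1.17 -0.46  0.96] rotvec [1.41 0.02 0.  ] yaw to turn 0.0
```

```bash
python3 -m inch '[0.6,0.6,-0.25,0,0.8,0,0, 0.6,0.5,-0.2,0,0.5,0,0, 0.6,0,0,0.4,0,0,0, 0.6,0,0,0.4,0,0,0, 0.6,0,0,0.4,0,0,0, 0.6,0,0,0,0,0,0]'; python3 go.py .527 -.2195 .15
```

```text
time: 24.05
tcp_pos: [0.529, -0.2156, 0.19]
orientation: [-180.0, 0.2, -80.2]
wrist_force: [-0.1, 0.3, -0.5]
finger_gap: 0.802
t 24.05 tcp [ 0.529  -0.2156  0.19  ] rpy [-179.97    0.2   -80.15] gap 0.802 F [-0.1  0.3 -0.5] q [ 34.  28. -22.  99.  12.  55. -73.]
tool units [0.15 0.11 1.6 ] rotvec [-0.03  0.2  -0.  ] yaw to turn -0.0
```

```bash
python3 -m inch '[0.6,0.15,0.1,0.1,0,0.2,0, 0.6,0,0,0.3,0,0,0, 0.6,0,0,0.3,0,0,0, 0.6,0,0,0.3,0,0,0, 0.6,0,0,0.2,0,0,0, 0.6,0,0,0,0,0,0]'; python3 go.py .527 -.2195 .094;  python3 - <<'E'
from ov import *
G=(0,255,0);B=(0,0,255); c=[.527,-.2195]; p=list(manip.read_state()["tcp_pos"])
overlay("pics/f1.png","scene",260,130,90,75,8,[(c+[.109],.0145,G),(c+[0],.0315,G),(p[:2]+[.14],.0145,B)])
E
```

```text
time: 24.55
tcp_pos: [0.5273, -0.2164, 0.1559]
orientation: [180.0, 0.1, -79.9]
wrist_force: [-1.1, 0.4, -0.2]
finger_gap: 0.801
t 24.55 tcp [ 0.5273 -0.2164  0.1559] rpy [ 1.7997e+02  1.1000e-01 -7.9860e+01] gap 0.801 F [-1.1  0.4 -0.2] q [ 34.  30. -21. 102.  13.  50. -73.]
tool units [0.12 0.03 2.48] rotvec [0.03 0.11 0.  ] yaw to turn 0.0
```

View pics/f1.png

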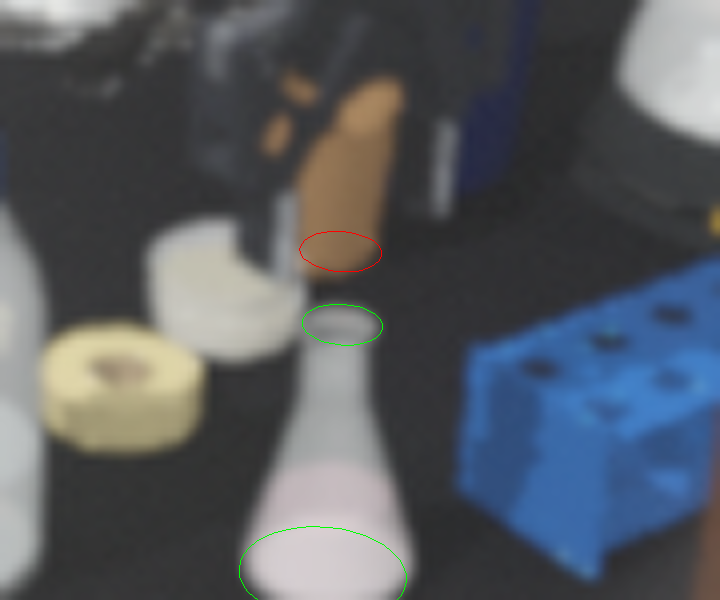

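Rim at (343,325) sits on the prediction, and the fingers straddle it. Descending to z 0.094.

```bash
python3 -m inch '[0.6,0.12,0.03,0.2,0,0,0, 0.6,0,0,0.3,0,0,0, 0.6,0,0,0.3,0,0,0, 0.6,0,0,0.3,0,0,0, 0.6,0,0,0.3,0,0,0, 0.6,0,0,0.3,0,0,0, 0.6,0,0,0.2,0,0,0, 0.6,0,0,0,0,0,0]'; python3 go.py .527 -.2195 .094
```

```text
time: 25.27
tcp_pos: [0.5275, -0.2202, 0.1042]
orientation: [-180.0, 0.1, -79.9]
wrist_force: [0.3, 0.3, -0.1]
finger_gap: 0.801
t 25.27 tcp [ 0.5275 -0.2202  0.1042] rpy [-1.7995e+02  6.0000e-02 -7.9890e+01] gap 0.801 F [ 0.3  0.3 -0.1] q [ 33.  34. -20. 105.  16.  44. -75.]
tool units [-0.03  0.02  0.41] rotvec [-0.05  0.06 -0.  ] yaw to turn -0.0
```

```bash
python3 -m inch '[0.6,-0.02,0.02,0.2,0,0,0, 0.6,0,0,0.2,0,0,0, 0.6,0,0,0,0,0,0, -1,0,0,0,0,0,0, -1,0,0,0,0,0,0, -1,0,0,0,0,0,0, -1,0,0,0,0,0,0, -1,0,0,0,0,0,0, -1,0,0,0,0,0,0, -1,0,0,0,0,0,0]' 40; python3 go.py .527 -.2195 .094
```

```text
time: 26.1
tcp_pos: [0.5276, -0.2197, 0.0941]
orientation: [-179.9, 0.0, -79.9]
wrist_force: [-0.5, -0.4, -1.2]
finger_gap: 0.417
t 26.1 tcp [ 0.5276 -0.2197  0.0941] rpy [-1.7987e+02  2.0000e-02 -7.9880e+01] gap 0.417 F [-0.5 -0.4 -1.2] q [ 33.  35. -19. 105.  16.  42. -75.]
tool units [-0.01  0.02  0.01] rotvec [-0.13  0.02 -0.  ] yaw to turn -0.0
```

```bash
python3 -m inch '[-1,0,0,-0.1,0,0,0, -1,0,0,-0.2,0,0,0, -1,0,0,-0.2,0,0,0, -1,0,0,-0.3,0,0,0, -1,0,0,-0.3,0,0,0, -1,0,0,0,0,0,0]'; python3 go.py .599 .1495 .26;  python3 - <<'E'
from ov import *
G=(0,255,0); p=manip.read_state()["tcp_pos"]; c=list(p[:2])
overlay("pics/f2.png","scene",260,130,90,75,8,[(c+[p[2]+.015],.0145,G),(c+[p[2]-.094],.0315,G)])
E
```

```text
time: 26.6
tcp_pos: [0.5274, -0.2197, 0.1245]
orientation: [-179.9, 0.0, -79.9]
wrist_force: [-0.5, 0.1, -0.9]
finger_gap: 0.422
t 26.6 tcp [ 0.5274 -0.2197  0.1245] rpy [-1.7989e+02  3.0000e-02 -7.9870e+01] gap 0.422 F [-0.5  0.1 -0.9] q [ 33.  32. -20. 104.  15.  46. -74.]
tool units [-14.04  -5.42  -5.4 ] rotvec [-0.11  0.03 -0.  ] yaw to turn -0.0
```

View pics/f2.png

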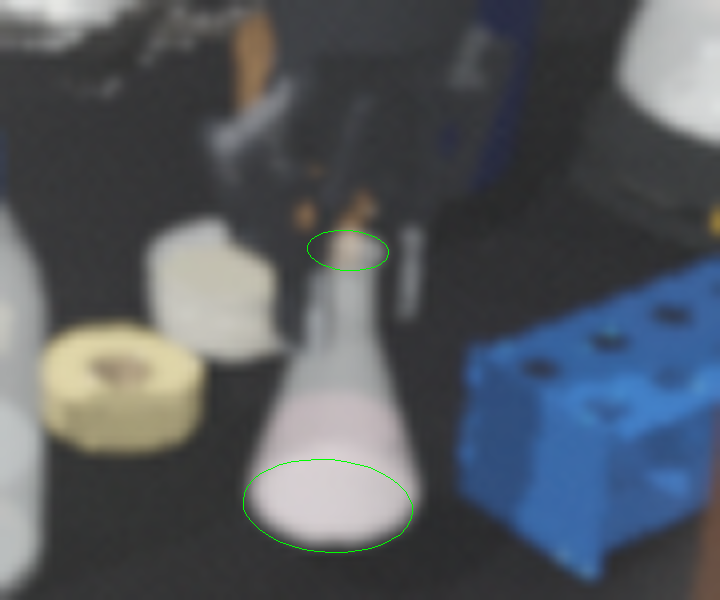

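```bash
python3 -m inch '[-1,0,0,-0.5,0,0,0, -1,0,0,-0.7,0,0,0, -1,0,0,-0.8,0,0,0, -1,0,0,-0.8,0,0,0, -1,0,0,-0.8,0,0,0, -1,0,0,-0.8,0,0,0, -1,0,0,-0.8,0,0,0, -1,0,0,-0.8,0,0,0, -1,0,0,-0.6,0,0,0, -1,-0.4,0,-0.4,0,0,0, -1,-0.6,-0.05,-0.1,0,0,0, -1,-0.8,-0.1,0,0,0,0, -1,-0.8,-0.1,0,0,0,0, -1,-0.8,-0.1,0,0,0,0, -1,-0.8,-0.1,0,0,0,0, -1,-0.8,-0.2,0,0,0,0, -1,-0.8,-0.2,0,0,0,0, -1,-0.5,-0.2,0,0,0,0, -1,-0.2,-0.1,0,0,0,0, -1,0,0,0,0,0,0]'; python3 go.py .599 .1495 .28
```

```text
time: 28.32
tcp_pos: [0.5169, -0.0335, 0.3028]
orientation: [179.4, 0.5, -79.5]
wrist_force: [-0.1, -0.1, -0.6]
finger_gap: 0.42
t 28.32 tcp [ 0.5169 -0.0335  0.3028] rpy [179.36   0.5  -79.46] gap 0.42 F [-0.1 -0.1 -0.6] q [ 21.  19. -27.  96.   8.  68. -88.]
tool units [-6.59 -4.58  0.92] rotvec [0.64 0.5  0.  ] yaw to turn 0.0
```

```bash
python3 -m inch '[-1,-0.4,-0.28,0,0.3,0.3,0, -1,-0.7,-0.48,0,0.3,0.2,0, -1,-0.8,-0.55,0,0,0,0, -1,-0.8,-0.55,0,0,0,0, -1,-0.8,-0.55,0,0,0,0, -1,-0.8,-0.55,0.1,0,0,0, -1,-0.8,-0.55,0.2,0,0,0, -1,-0.7,-0.48,0.2,0,0,0, -1,-0.4,-0.2,0.2,0,0,0, -1,0,0,0.2,0,0,0, -1,0,0,0,0,0,0, -1,0,0,0,0,0,0]'; python3 go.py .599 .1495 .25
```

```text
time: 29.32
tcp_pos: [0.5908, 0.1348, 0.2709]
orientation: [179.3, -0.4, -80.2]
wrist_force: [-0.0, -0.1, -1.8]
finger_gap: 0.417
t 29.32 tcp [0.5908 0.1348 0.2709] rpy [179.25  -0.42 -80.15] gap 0.417 F [-0.  -0.1 -1.8] q [   1.   28.  -27.   86.   14.   70. -108.]
tool units [-0.53 -0.43  0.83] rotvec [ 0.75 -0.42 -0.  ] yaw to turn -0.0
```

```bash
python3 -m inch '[-1,-0.5,-0.4,0.1,0.6,-0.4,0, -1,0,0,0.3,0,0,0, -1,0,0,0.2,0,0,0, -1,0,0,0,0,0,0]'; python3 go.py .599 .1495 .235;  python3 - <<'E'
from ov import *
G=(0,255,0);B=(0,0,255); p=manip.read_state()["tcp_pos"]; c=list(p[:2]); k=[.599,.1495]
overlay("pics/f3.png","scene",130,130,90,75,8,[(c+[p[2]+.015],.0145,G),(c+[p[2]-.094],.0315,G),(k+[.116],.0425,B),(k+[.074],.035,B)])
overlay("pics/f3t.png","top",160,130,90,75,8,[(c+[p[2]+.015],.0145,G),(c+[p[2]-.094],.0315,G),(k+[.116],.0425,B),(k+[.074],.035,B)])
E
```

```text
time: 29.65
tcp_pos: [0.5991, 0.1444, 0.2553]
orientation: [179.9, -0.2, -80.5]
wrist_force: [-0.1, -0.1, -1.4]
finger_gap: 0.419
t 29.65 tcp [0.5991 0.1444 0.2553] rpy [ 1.7994e+02 -1.5000e-01 -8.0520e+01] gap 0.419 F [-0.1 -0.1 -1.4] q [   1.   29.  -27.   87.   14.   67. -110.]
tool units [-0.21 -0.03  0.81] rotvec [ 0.06 -0.15 -0.  ] yaw to turn -0.0
```

View pics/f3.png

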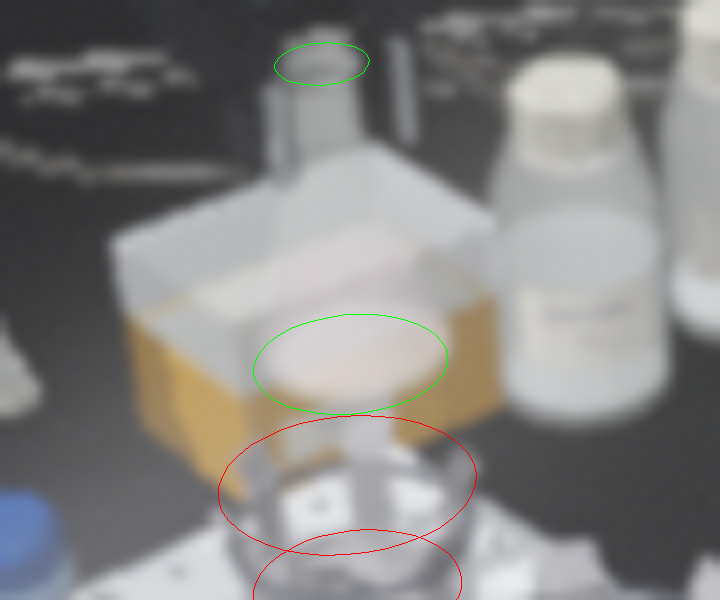

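View pics/f3t.png

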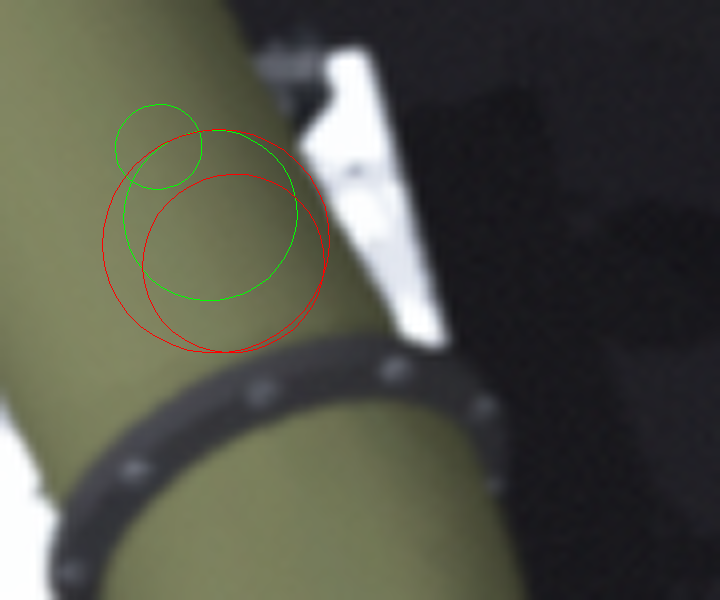

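```bash
python3 -m inch '[-1,-0.2,-0.02,0.1,0,-0.2,0, -1,0,0,0.25,0,0,0, -1,0,0,0.25,0,0,0, -1,0,0,0.25,0,0,0, -1,0,0,0.25,0,0,0, -1,0,0,0.2,0,0,0, -1,0,0,0,0,0,0]'; python3 go.py .599 .1495 .168
```

```text
time: 30.33
tcp_pos: [0.5988, 0.149, 0.2207]
orientation: [-180.0, 0.0, -80.6]
wrist_force: [-0.3, -0.3, -1.2]
finger_gap: 0.42
t 30.33 tcp [0.5988 0.149  0.2207] rpy [-1.7999e+02  3.0000e-02 -8.0570e+01] gap 0.42 F [-0.3 -0.3 -1.2] q [   0.   31.  -27.   90.   15.   63. -111.]
tool units [-0.02 -0.01  2.11] rotvec [-0.01  0.03 -0.  ] yaw to turn -0.0
```

```bash
python3 -m inch '[-1,0,0,0.2,0,0,0, -1,0,0,0.2,0,0,0, -1,0,0,0.2,0,0,0, -1,0,0,0,0,0,0]'; python3 go.py .599 .1495 .168
```

```text
time: 30.67
tcp_pos: [0.5988, 0.1489, 0.2038]
orientation: [180.0, 0.0, -80.6]
wrist_force: [-0.8, -0.5, -2.0]
finger_gap: 0.422
t 30.67 tcp [0.5988 0.1489 0.2038] rpy [ 1.7998e+02  3.0000e-02 -8.0580e+01] gap 0.422 F [-0.8 -0.5 -2. ] q [  -0.   32.  -26.   91.   16.   61. -111.]
tool units [-0.02 -0.01  1.43] rotvec [0.02 0.03 0.  ] yaw to turn 0.0
```

```bash
python3 -m inch '[-1,-0.02,0,0.2,0,0,0, -1,0,0,0.2,0,0,0, -1,0,0,0.2,0,0,0, -1,0,0,0,0,0,0]'; python3 go.py .599 .1495 .168
```

```text
time: 31.0
tcp_pos: [0.5989, 0.1495, 0.1873]
orientation: [-180.0, 0.0, -80.6]
wrist_force: [-0.0, -0.1, -0.6]
finger_gap: 0.419
t 31.0 tcp [0.5989 0.1495 0.1873] rpy [-1.7999e+02  3.0000e-02 -8.0580e+01] gap 0.419 F [-0.  -0.1 -0.6] q [  -0.   33.  -26.   92.   16.   59. -112.]
tool units [ 0.   -0.    0.77] rotvec [-0.01  0.03 -0.  ] yaw to turn -0.0
```

```bash
python3 -m inch '[-1,0,0,0.2,0,0,0, -1,0,0,0.15,0,0,0, -1,0,0,0.1,0,0,0]'; python3 go.py .599 .1495 .168
```

```text
time: 31.25
tcp_pos: [0.5992, 0.1497, 0.1755]
orientation: [-179.9, 0.0, -80.6]
wrist_force: [-0.3, 0.4, -1.0]
finger_gap: 0.415
t 31.25 tcp [0.5992 0.1497 0.1755] rpy [-1.7994e+02  4.0000e-02 -8.0580e+01] gap 0.415 F [-0.3  0.4 -1. ] q [  -1.   33.  -26.   93.   17.   57. -112.]
tool units [0.01 0.01 0.3 ] rotvec [-0.06  0.04 -0.  ] yaw to turn -0.0
```

```bash
python3 -m inch '[-1,0,0,0.12,0,0,0, -1,0,0,0.1,0,0,0, -1,0,0,0.07,0,0,0]'; python3 go.py .599 .1495 .168
```

```text
time: 31.5
tcp_pos: [0.5991, 0.1497, 0.1673]
orientation: [-180.0, 0.0, -80.6]
wrist_force: [-5.1, -1.7, 20.6]
finger_gap: 0.419
t 31.5 tcp [0.5991 0.1497 0.1673] rpy [-1.7995e+02  4.0000e-02 -8.0580e+01] gap 0.419 F [-5.1 -1.7 20.6] q [  -1.   34.  -26.   94.   17.   56. -113.]
tool units [ 0.01  0.01 -0.03] rotvec [-0.05  0.04 -0.  ] yaw to turn -0.0
```

Flask is bottomed at z 0.167 with 20 N. Releasing.

```bash
python3 -m inch '[-1,0,0,-0.06,0,0,0, 0.4,0,0,0,0,0,0, 0.4,0,0,0,0,0,0, 0.4,0,0,0,0,0,0, 0.4,0,0,0,0,0,0, 0.4,0,0,-0.2,0,0,0, 0.4,0,0,-0.4,0,0,0, 0.4,0,0,-0.6,0,0,0, 0.4,0,0,-0.6,0,0,0, 0.4,0,0,-0.6,0,0,0, 0.4,0,0,-0.6,0,0,0, 0.4,0,0,-0.6,0,0,0, 0.4,0,0,-0.6,0,0,0, 0.4,0,0,0,0,0,0]'; python3 go.py .61 -.097 .28; python3 - <<'E'
from ov import *
G=(0,255,0); c=[.599,.1495]
overlay("pics/f5.png","scene",110,150,100,75,8,[(c+[.183],.0145,G),(c+[.074],.0315,G)])
E
```

```text
time: 32.67
tcp_pos: [0.5991, 0.1503, 0.2855]
orientation: [-179.7, 0.1, -80.5]
wrist_force: [0.0, 0.1, 0.6]
finger_gap: 0.698
t 32.67 tcp [0.5991 0.1503 0.2855] rpy [-1.7974e+02  1.1000e-01 -8.0530e+01] gap 0.698 F [0.  0.1 0.6] q [   0.   28.  -28.   84.   13.   71. -109.]
tool units [9.83 1.2  0.2 ] rotvec [-0.26  0.11 -0.  ] yaw to turn -0.0
```

View pics/f5.png

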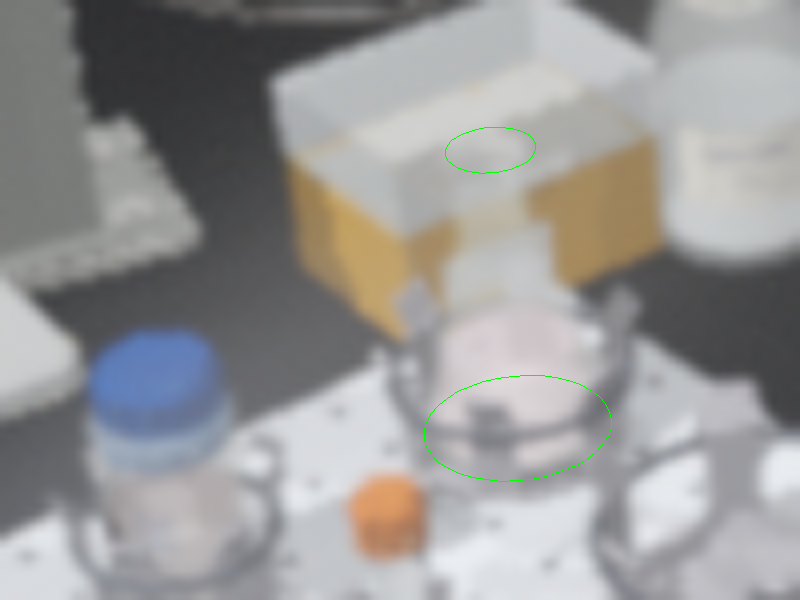

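Flask stands in its clamp. Now the large bottle.

```bash
python3 -m inch '[0.7,0.5,0.06,0,0,0,0, 0.7,1,0.12,0,0,0,0, 0.7,1,0.12,0,0,0,0, 0.7,1,0.12,0,0,0,0, 0.7,1,0.12,0,0,0,0, 0.7,1,0.12,0,0,0,0, 0.7,1,0.12,0,0,0,0, 0.7,1,0.12,0,0,0,0, 0.7,1,0.12,0,0,0,0, 0.7,0.8,0.1,0,0,0,0, 0.7,0.3,0.05,0,0,0,0, 0.7,0,0,0,0,0,0, 0.7,0,0,0,0,0,0]'; python3 go.py .61 -.097 .24
```

```text
time: 33.8
tcp_pos: [0.6023, -0.1137, 0.2728]
orientation: [179.1, 0.1, -80.7]
wrist_force: [-1.0, -0.1, -0.3]
finger_gap: 0.846
t 33.8 tcp [ 0.6023 -0.1137  0.2728] rpy [ 1.7914e+02  1.2000e-01 -8.0660e+01] gap 0.846 F [-1.  -0.1 -0.3] q [ 24.  29. -26.  85.  13.  70. -84.]
tool units [-0.61 -0.43  1.31] rotvec [0.86 0.12 0.  ] yaw to turn 0.0
```

```bash
python3 -m inch '[0.7,-0.6,-0.4,0.1,0.8,0,0, 0.7,0,0,0.3,0,0,0, 0.7,0,0,0.3,0,0,0, 0.7,0,0,0.3,0,0,0, 0.7,0,0,0,0,0,0]'; python3 go.py .61 -.097 .174; python3 - <<'E'
from ov import *
G=(0,255,0);B=(0,0,255); c=[.61,-.097]; p=list(manip.read_state()["tcp_pos"])
overlay("pics/l1.png","scene",210,110,90,75,8,[(c+[.18],.024,G),(c+[.156],.024,G),(c+[0],.043,G),(p[:2]+[p[2]-.019],.024,B)])
E
```

```text
time: 34.22
tcp_pos: [0.6088, -0.0912, 0.2452]
orientation: [179.9, 0.3, -80.3]
wrist_force: [0.5, -1.2, -0.2]
finger_gap: 0.848
t 34.22 tcp [ 0.6088 -0.0912  0.2452] rpy [179.88   0.28 -80.26] gap 0.848 F [ 0.5 -1.2 -0.2] q [ 22.  30. -26.  88.  13.  66. -86.]
tool units [ 0.25 -0.01  2.85] rotvec [0.12 0.28 0.  ] yaw to turn 0.0
```

View pics/l1.png

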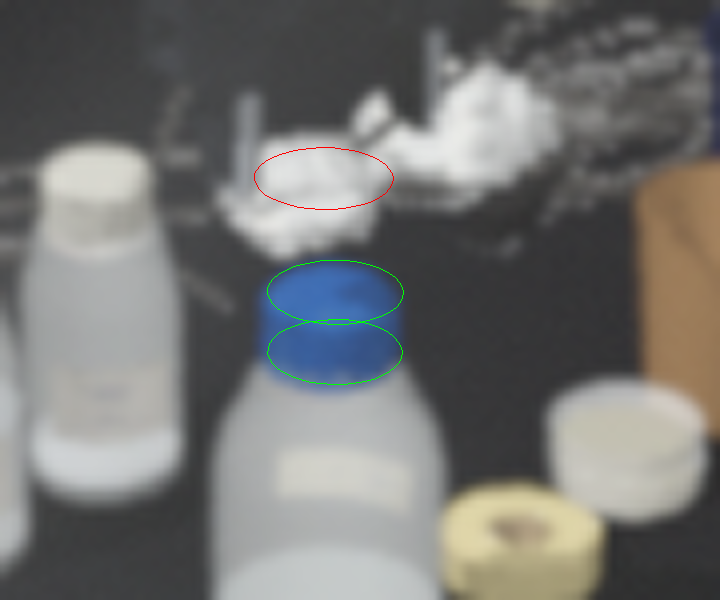

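```bash
python3 -m inch '[0.7,0.23,0,0.2,0,0.2,0, 0.7,0,0,0.3,0,0,0, 0.7,0,0,0.3,0,0,0, 0.7,0,0,0.3,0,0,0, 0.7,0,0,0.3,0,0,0, 0.7,0,0,0.3,0,0,0, 0.7,0,0,0.3,0,0,0, 0.7,0,0,0.2,0,0,0, 0.7,0,0,0,0,0,0]'; python3 go.py .61 -.0965 .174
```

```text
time: 35.02
tcp_pos: [0.6096, -0.0981, 0.1846]
orientation: [179.9, 0.0, -80.3]
wrist_force: [0.0, -0.2, 0.5]
finger_gap: 0.848
t 35.02 tcp [ 0.6096 -0.0981  0.1846] rpy [ 1.7987e+02  5.0000e-02 -8.0300e+01] gap 0.848 F [ 0.  -0.2  0.5] q [ 22.  33. -25.  92.  15.  58. -88.]
tool units [-0.06 -0.03  0.42] rotvec [0.13 0.05 0.  ] yaw to turn 0.0
```

```bash
python3 -m inch '[0.7,-0.06,-0.03,0.2,0,0,0, 0.7,0,0,0.2,0,0,0, 0.7,0,0,0,0,0,0, -1,0,0,0,0,0,0, -1,0,0,0,0,0,0, -1,0,0,0,0,0,0, -1,0,0,0,0,0,0, -1,0,0,0,0,0,0, -1,0,0,0,0,0,0]' 80; python3 go.py .61 -.0965 .174
```

```text
time: 35.77
tcp_pos: [0.6105, -0.0968, 0.1745]
orientation: [179.9, -0.0, -80.3]
wrist_force: [-0.8, -0.7, -0.7]
finger_gap: 0.523
t 35.77 tcp [ 0.6105 -0.0968  0.1745] rpy [ 1.7993e+02 -1.0000e-02 -8.0320e+01] gap 0.523 F [-0.8 -0.7 -0.7] q [ 22.  33. -24.  93.  16.  57. -88.]
tool units [-0.01  0.02  0.02] rotvec [ 0.07 -0.01 -0.  ] yaw to turn -0.0
```

```bash
python3 -m inch '[-1,0,0,0,0,0,0, -1,0,0,-0.1,0,0,0, -1,0,0,-0.15,0,0,0, -1,0,0,-0.2,0,0,0, -1,0,0,-0.3,0,0,0, -1,0,0,-0.3,0,0,0, -1,0,0,0,0,0,0]'; python3 go.py .473 .1165 .33;  python3 - <<'E'
from ov import *
G=(0,255,0); p=manip.read_state()["tcp_pos"]; c=list(p[:2])
overlay("pics/l2.png","scene",210,105,80,100,6,[(c+[p[2]+.006],.024,G),(c+[p[2]-.174],.043,G)])
E
```

```text
time: 36.35
tcp_pos: [0.6085, -0.0963, 0.2005]
orientation: [179.6, 0.1, -80.3]
wrist_force: [0.9, 0.2, -5.6]
finger_gap: 0.521
t 36.35 tcp [ 0.6085 -0.0963  0.2005] rpy [ 1.7957e+02  1.3000e-01 -8.0280e+01] gap 0.521 F [ 0.9  0.2 -5.6] q [ 22.  32. -25.  91.  15.  61. -87.]
tool units [-9.32  3.94 -5.13] rotvec [0.43 0.13 0.  ] yaw to turn 0.0
```

View pics/l2.png

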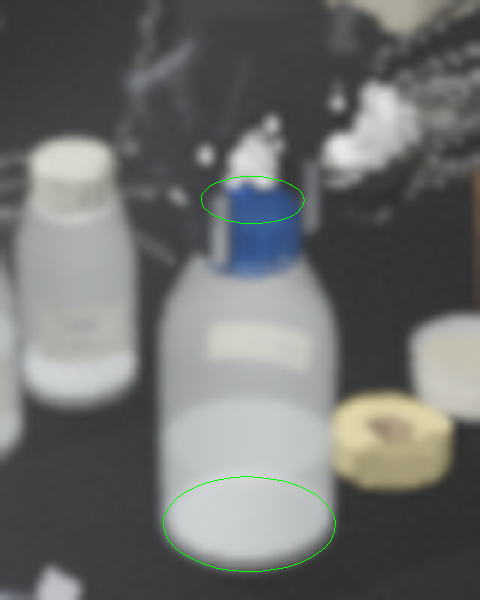

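Large bottle held upright (5.6 N of weight on the wrist). Raising, then crossing.

```bash
python3 -m inch '[-1,0,0,-0.3,0.3,0,0, -1,0,0,-0.5,0,0,0, -1,0,0,-0.6,0,0,0, -1,0,0,-0.6,0,0,0, -1,0,0,-0.6,0,0,0, -1,0,0,-0.6,0,0,0, -1,0,0,-0.6,0,0,0, -1,0,0,-0.6,0,0,0, -1,0,0,-0.4,0,0,0, -1,-0.2,0.1,-0.3,0,0,0, -1,-0.4,0.17,-0.2,0,0,0, -1,-0.6,0.25,-0.1,0,0,0, -1,-0.6,0.25,0,0,0,0, -1,-0.6,0.25,0,0,0,0, -1,-0.6,0.25,0,0,0,0, -1,-0.6,0.25,0,0,0,0, -1,-0.6,0.25,0,0,0,0, -1,-0.4,0.17,0,0,0,0, -1,-0.2,0.1,0,0,0,0, -1,0,0,0,0,0,0]'; python3 go.py .473 .1165 .33
```

```text
time: 38.07
tcp_pos: [0.5215, 0.0297, 0.3425]
orientation: [179.4, 0.4, -79.7]
wrist_force: [-0.5, -0.6, -5.8]
finger_gap: 0.517
t 38.07 tcp [0.5215 0.0297 0.3425] rpy [179.42   0.37 -79.75] gap 0.517 F [-0.5 -0.6 -5.8] q [ 15.  18. -29.  91.   9.  74. -95.]
tool units [-3.76  1.29  0.54] rotvec [0.58 0.37 0.  ] yaw to turn 0.0
```

```bash
python3 -m inch '[-1,-0.3,0.1,0,0.4,0.3,0, -1,-0.5,0.17,0,0.2,0,0, -1,-0.6,0.2,0,0,0,0, -1,-0.6,0.2,0,0,0,0, -1,-0.6,0.2,0.1,0,0,0, -1,-0.5,0.17,0.1,0,0,0, -1,-0.3,0.1,0.1,0,0,0, -1,0,0,0.1,0,0,0, -1,0,0,0,0,0,0, -1,0,0,0,0,0,0]'; python3 go.py .473 .1165 .3
```

```text
time: 38.9
tcp_pos: [0.4754, 0.1124, 0.3312]
orientation: [-179.8, -0.0, -80.1]
wrist_force: [0.3, -0.8, -5.8]
finger_gap: 0.526
t 38.9 tcp [0.4754 0.1124 0.3312] rpy [-1.7982e+02 -3.0000e-02 -8.0080e+01] gap 0.526 F [ 0.3 -0.8 -5.8] q [   8.   15.  -32.   98.    8.   70. -106.]
tool units [-0.18  0.07  1.25] rotvec [-0.18 -0.03  0.  ] yaw to turn 0.0
```

```bash
python3 -m inch '[-1,-0.16,0.07,0.1,-0.1,0,0, -1,0,0,0.2,0,0,0, -1,0,0,0.1,0,0,0, -1,0,0,0,0,0,0]'; python3 go.py .473 .1165 .3;  python3 - <<'E'
from ov import *
G=(0,255,0);B=(0,0,255); p=manip.read_state()["tcp_pos"]; c=list(p[:2]); k=[.473,.1165]
r=[(c+[p[2]+.006],.024,G),(c+[p[2]-.174],.043,G),(k+[.12],.054,B),(k+[.074],.0465,B)]
overlay("pics/l3.png","scene",150,115,100,125,5,r)
overlay("pics/l3t.png","top",150,150,90,75,6,r)
E
```

```text
time: 39.23
tcp_pos: [0.4742, 0.1138, 0.32]
orientation: [-179.9, -0.1, -80.3]
wrist_force: [-1.0, 0.3, -5.9]
finger_gap: 0.521
t 39.23 tcp [0.4742 0.1138 0.32  ] rpy [-1.7992e+02 -8.0000e-02 -8.0340e+01] gap 0.521 F [-1.   0.3 -5.9] q [   8.   15.  -32.   99.    8.   69. -107.]
tool units [-0.12  0.03  0.8 ] rotvec [-0.08 -0.08  0.  ] yaw to turn 0.0
```

View pics/l3.png

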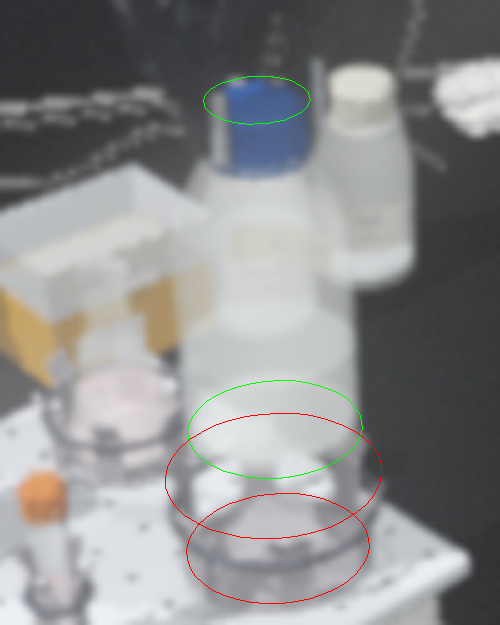

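View pics/l3t.png

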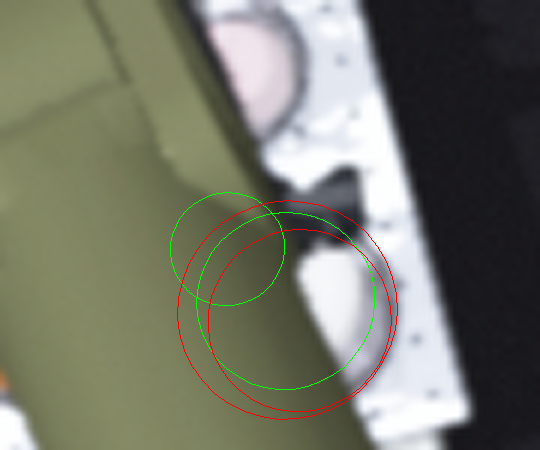

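```bash
python3 -m inch '[-1,-0.06,0.02,0.2,0,0,0, -1,0,0,0.2,0,0,0, -1,0,0,0.2,0,0,0, -1,0,0,0.2,0,0,0, -1,0,0,0.1,0,0,0, -1,0,0,0,0,0,0]'; python3 go.py .4732 .1155 .248
```

```text
time: 39.83
tcp_pos: [0.4739, 0.115, 0.2954]
orientation: [-179.9, -0.1, -80.4]
wrist_force: [0.0, -0.7, -5.9]
finger_gap: 0.524
t 39.83 tcp [0.4739 0.115  0.2954] rpy [-1.7989e+02 -8.0000e-02 -8.0380e+01] gap 0.524 F [ 0.  -0.7 -5.9] q [   7.   16.  -31.  101.    9.   65. -108.]
tool units [-0.03  0.03  1.9 ] rotvec [-0.11 -0.08  0.  ] yaw to turn 0.0
```

```bash
python3 -m inch '[-1,0,0,0.15,0,0,0, -1,0,0,0.15,0,0,0, -1,0,0,0.15,0,0,0, -1,0,0,0,0,0,0]'; python3 go.py .4732 .1155 .248;  python3 - <<'E'
from ov import *
G=(0,255,0);B=(0,0,255); p=manip.read_state()["tcp_pos"]; c=list(p[:2]); k=[.473,.1165]
r=[(c+[p[2]+.006],.024,G),(c+[p[2]-.174],.043,G)]
overlay("pics/l4.png","scene",165,125,80,115,5,r)
E
```

```text
time: 40.17
tcp_pos: [0.474, 0.115, 0.283]
orientation: [-179.9, -0.1, -80.4]
wrist_force: [-0.5, 0.2, -6.8]
finger_gap: 0.524
t 40.17 tcp [0.474 0.115 0.283] rpy [-1.7989e+02 -8.0000e-02 -8.0380e+01] gap 0.524 F [-0.5  0.2 -6.8] q [   7.   17.  -31.  103.   10.   63. -108.]
tool units [-0.03  0.03  1.4 ] rotvec [-0.11 -0.08  0.  ] yaw to turn 0.0
```

View pics/l4.png

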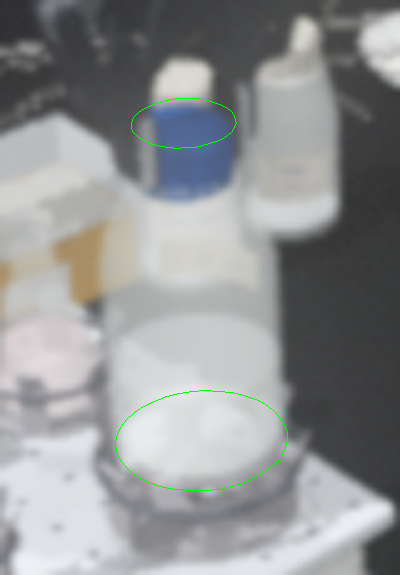

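Bottom is inside the flares and nothing touches; the wrist carries only the weight (about 6 N). Continuing.

```bash
python3 -m inch '[-1,0,0,0.15,0,0,0, -1,0,0,0.15,0,0,0, -1,0,0,0.15,0,0,0, -1,0,0,0,0,0,0]'; python3 go.py .4732 .1155 .248
```

```text
time: 40.55
tcp_pos: [0.4744, 0.1151, 0.2714]
orientation: [-179.8, -0.1, -80.4]
wrist_force: [0.2, 0.4, -6.1]
finger_gap: 0.529
t 40.55 tcp [0.4744 0.1151 0.2714] rpy [-1.7981e+02 -7.0000e-02 -8.0380e+01] gap 0.529 F [ 0.2  0.4 -6.1] q [   7.   17.  -31.  104.   10.   61. -109.]
tool units [-0.02  0.05  0.93] rotvec [-0.19 -0.07  0.  ] yaw to turn 0.0
```

```bash
python3 -m inch '[-1,0,0,0.15,0,0,0, -1,0,0,0.15,0,0,0, -1,0,0,0.1,0,0,0, -1,0,0,0,0,0,0]'; python3 go.py .4732 .1155 .248
```

```text
time: 40.88
tcp_pos: [0.4745, 0.1151, 0.2602]
orientation: [-179.8, -0.1, -80.4]
wrist_force: [0.6, -0.6, -5.5]
finger_gap: 0.527
t 40.88 tcp [0.4745 0.1151 0.2602] rpy [-1.7982e+02 -6.0000e-02 -8.0390e+01] gap 0.527 F [ 0.6 -0.6 -5.5] q [   7.   18.  -31.  105.   11.   60. -109.]
tool units [-0.02  0.05  0.49] rotvec [-0.18 -0.06  0.  ] yaw to turn 0.0
```

```bash
python3 -m inch '[-1,0,0.04,0.15,0,0,0, -1,0,0,0.12,0,0,0, -1,0,0,0.1,0,0,0]'; python3 go.py .4732 .1155 .248
```

```text
time: 41.13
tcp_pos: [0.4737, 0.1151, 0.2505]
orientation: [-179.8, -0.1, -80.4]
wrist_force: [-0.6, 0.8, -6.0]
finger_gap: 0.522
t 41.13 tcp [0.4737 0.1151 0.2505] rpy [-1.7976e+02 -6.0000e-02 -8.0380e+01] gap 0.522 F [-0.6  0.8 -6. ] q [   6.   18.  -31.  106.   11.   58. -109.]
tool units [-0.02  0.02  0.1 ] rotvec [-0.24 -0.06  0.  ] yaw to turn 0.0
```

```bash
python3 -m inch '[-1,0,0,0.1,0,0,0, -1,0,0,0.07,0,0,0]'; python3 go.py .4732 .1155 .248
```

```text
time: 41.3
tcp_pos: [0.4758, 0.1152, 0.2483]
orientation: [-179.4, -0.1, -80.4]
wrist_force: [-4.3, -3.9, 24.5]
finger_gap: 0.525
t 41.3 tcp [0.4758 0.1152 0.2483] rpy [-1.7945e+02 -1.0000e-01 -8.0430e+01] gap 0.525 F [-4.3 -3.9 24.5] q [   6.   18.  -31.  106.   11.   58. -110.]
tool units [-0.03  0.1   0.01] rotvec [-0.55 -0.1   0.  ] yaw to turn 0.0
```

Seated at z 0.248 as expected. Relieving, opening and rising.

```bash
python3 -m inch '[-1,0,0.06,-0.08,-0.4,0,0, -1,0,0,0,0,0,0, 0.6,0,0,0,0,0,0, 0.6,0,0,0,0,0,0, 0.6,0,0,0,0,0,0, 0.6,0,0,0,0,0,0, 0.6,0,0,-0.2,0,0,0, 0.6,0,0,-0.4,0,0,0, 0.6,0,0,-0.6,0,0,0, 0.6,0,0,-0.6,0,0,0, 0.6,0,0,-0.6,0,0,0, 0.6,0,0,-0.6,0,0,0, 0.6,0,0,0,0,0,0]'; python3 go.py .4732 -.20 .34
```

```text
time: 42.38
tcp_pos: [0.4756, 0.1166, 0.335]
orientation: [-179.4, -0.0, -80.4]
wrist_force: [-0.3, -0.4, 0.3]
finger_gap: 0.797
t 42.38 tcp [0.4756 0.1166 0.335 ] rpy [-1.794e+02 -2.000e-02 -8.035e+01] gap 0.797 F [-0.3 -0.4  0.3] q [   8.   14.  -32.   97.    8.   70. -106.]
tool units [12.47  2.21 -0.22] rotvec [-0.6  -0.02  0.  ] yaw to turn 0.0
```

Backing the arm out to the right for a clear view.

```bash
python3 -m inch '[0.6,0.5,0,0,0,0,0, 0.6,1,0.1,0,0,0,0, 0.6,1,0.1,0,0,0,0, 0.6,1,0.1,0,0,0,0, 0.6,1,0.1,0,0,0,0, 0.6,1,0.1,0,0,0,0, 0.6,1,0.1,0,0,0,0, 0.6,1,0.1,0,0,0,0, 0.6,1,0.1,0,0,0,0, 0.6,1,0.1,0,0,0,0, 0.6,1,0.1,0,0,0,0, 0.6,1,0.1,0,0,0,0, 0.6,0.6,0.1,0,0,0,0, 0.6,0.3,0,0,0,0,0, 0.6,0,0,0,0,0,0, 0.6,0,0,0,0,0,0]'; python3 - <<'E'
from ov import *
G=(0,255,0)
K=dict(t=([.4405,.242],.011,.106),s=([.5675,.275],.020,.086),f=([.599,.1495],.0145,.109),l=([.473,.1163],.024,.18))
r=[]
for c,rad,h in K.values(): r+=[(c+[.074+h],rad,G)]
overlay("pics/e1.png","top",115,130,120,115,5,r)
overlay("pics/e1s.png","scene",90,110,160,140,5,r)
E
```

```text
time: 43.72
tcp_pos: [0.499, -0.2053, 0.3377]
orientation: [-179.0, 0.1, -80.0]
wrist_force: [-0.6, 0.4, -0.6]
finger_gap: 0.802
```

View pics/e1.png

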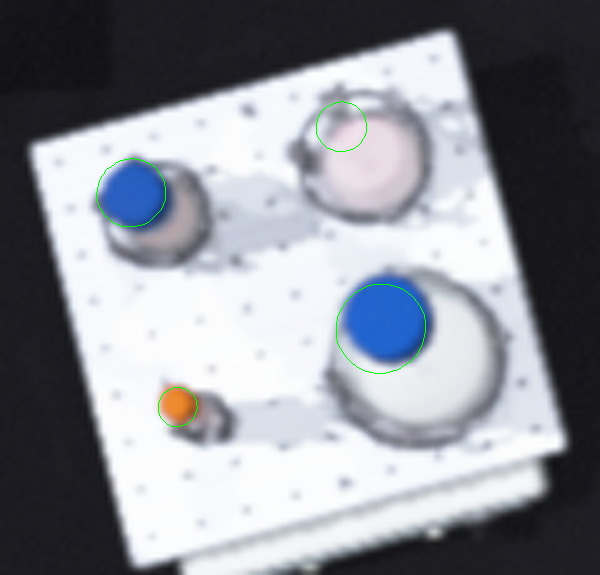

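View pics/e1s.png

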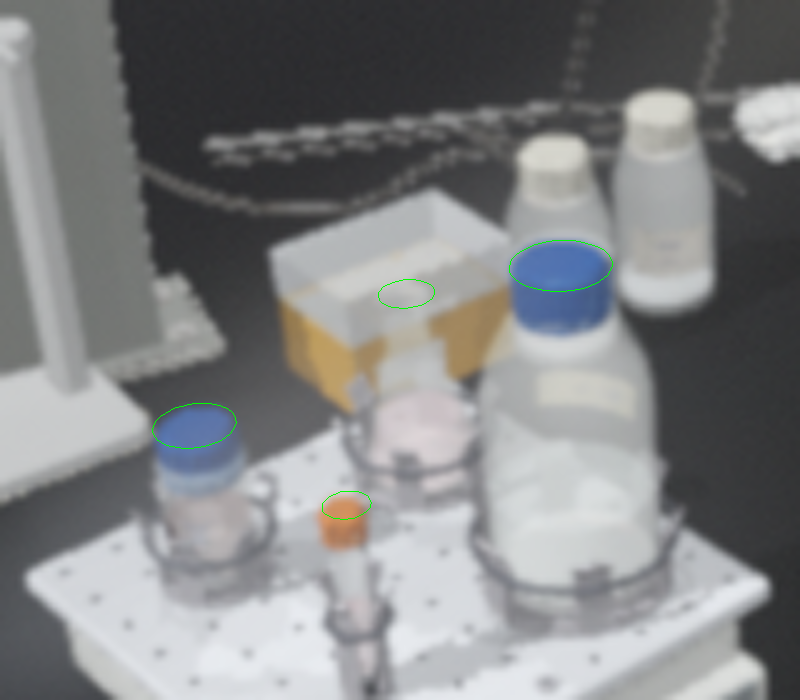

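```bash
python3 - <<'E'
from h import *
p,d=manip.grab_frame("top"); W=cloud("top",d); hsv=cv2.cvtColor(p,cv2.COLOR_RGB2HSV)
for n,(u0,v0,u1,v1),h,z,t in [("large",(180,183,205,206),(100,125),.254,(.473,.1168)),("small",(132,158,152,180),(100,125),.16,(.5675,.275)),("tube",(144,203,160,218),(5,20),.18,(.4405,.2423))]:
    m=np.zeros(d.shape,bool); m[v0:v1,u0:u1]=True
    m&=(hsv[...,0]>=h[0])&(hsv[...,0]<=h[1])&(hsv[...,1]>130)&(W[...,2]>z-.012)
    vv,uu=np.nonzero(m); c=ray("top",uu.mean(),vv.mean(),z=z); e=c[:2]-t
    print(n,len(vv),"top at",c.round(4),"z",np.nanmedian(W[m][:,2]).round(4),"max",np.nanmax(W[m][:,2]).round(4),"off clamp axis mm",(e*1e3).round(1))
s=manip.read_state(); print(s["time"],s["wrist_force"].round(1))
E
```

```text
large 218 top at [0.4789 0.1123 0.254 ] z 0.2523 max 0.2578 off clamp axis mm [ 5.9 -4.5]
small 129 top at [0.5651 0.2721 0.16  ] z 0.158 max 0.165 off clamp axis mm [-2.4 -2.9]
tube 33 top at [0.4419 0.2409 0.18  ] z 0.177 max 0.1831 off clamp axis mm [ 1.4 -1.4]
43.8667 [0.3 1.3 0.5]
```

The cap tops measure at the seated heights in depth, and clamp geometry limits the play to a few mm. The arm is clear at z 0.34, so I'm handing in.

```bash
python3 -c "
from workcell import manip
print(manip.job_done())"
```

```text
the job is handed in; nothing more can be done
None
```

All four vessels are standing released in their own clamps and the job is handed in, at about 44 s of the 115 s allowed. I carried the tube, small bottle, flask and large bottle in that order. Each was lowered until it bottomed on the clamp's foot, with 19–25 N showing at the wrist and the height within 2 mm of what I expected. I then eased off the force and let go.

- **Heights and posture:** In the final pictures all four look upright, and the arm was well clear. For the tube and the two bottles, the depth readings put the cap tops about 2–3 mm below nominal, close to the cameras' usual reading error. I checked the flask only by eye and by the contact force.
- **Horizontal position:** The top camera puts the tube cap about 2 mm and the small bottle cap about 4 mm off their clamp axes.
- **Disagreement:** The top camera puts the large bottle's cap about 7 mm off its clamp axis, while the scene camera shows it on the axis and the bottle upright. The clamp leaves only about 3.5 mm of play, so I took its mid point to be within the 10 mm limit and did not correct it.

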